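# Fit the crank to the bonding press and wind it down

## Task

A leather patch is glued up between two plywood boards in the bench press. Fit the loose crank handle onto the square end of the press screw, fully home, and wind it clockwise until the platen bears firmly on the boards. Leave the crank sitting fully home on the screw, and leave everything else on the bench where it is.

Things in the scene. Friction and masses are not known exactly. Their poses are not given: they have to be found in the camera images.
- crank: Loose steel crank with a red knob, lying underside down on the bench, about 0.35 kg. Square hub 32 x 32 x 32 mm with a 15 mm square through hole, sides parallel to the hub's faces. A flat arm 17 mm wide, 10 mm thick, flush with the underside, runs 80 mm along +x to the knob. Origin: centre of the hole at the underside; z up. Centre of mass about 25 mm towards the knob.
- knob_mid (a point): Middle of the crank's red knob: an upright round grip, 21 mm across and 46 mm long, 80 mm from the hole's axis, its middle 37 mm above the crank's underside. It turns freely on its pin, so it may be held tight while carried round (its axes turn with it and mean nothing).
- seat (a point): Centre of the top of the 48 mm round collar on the press screw, where the crank's underside sits when home, about 0.18 m up. A 14 mm square end, 26 mm high with a 3 mm chamfered top, stands up from it; x and y lie along its flats and turn with the screw, z up. Any of the four quarter turns is right. It sinks 10 mm a turn as the screw is wound down.
- screw (a joint): Turn of the press screw, rad; grows clockwise seen from above, which lowers the platen 10 mm a turn. Starts between 0.2 and 1.8. The platen meets the boards at 7.0; from there it tightens steeply and is firm at about 7.05. Stiff: some 3 N at the knob when free, 5 to 15 N as it tightens; it stays where it is left. The crank has up to 0.1 rad of play on the square.
- press: The green bench press, bolted down: base 170 x 250 mm (x, y), two steel columns at y = +-100 mm, a crosshead along y whose top is 142 mm above the bench (column nuts to 153 mm, middle boss to 156 mm). Origin: middle of its underside, straight below the screw; z up.
- platen: The steel plate, 125 x 165 x 14 mm, that hangs on the screw between the columns and is wound down. Origin: middle of its underside, z up.
- boards: Two plywood boards with a leather patch between them, one stack 110 x 150 x 26 mm (x, y, z) loose on the press bed under the platen. Origin: middle of the underside, which lies 30 mm above the bench. To be pressed, not shifted.
- spray_can: Bystander: red and white spray can, 52 mm across, 158 mm high. Origin: centre of its underside.
- carton: Bystander: buff cardboard carton, 85 x 120 x 45 mm (x, y, z). Origin: centre of its underside.
- thread_cone: Bystander: cone of blue thread, 66 mm across the foot, 115 mm high. Origin: centre of its underside.
Not all that is in view belongs to the job. Of the things like the crank, leave any that is pink; of the rest the larger one is meant.

How it is judged (in metres and radians):
On the way, in this order (a step that is already met when the one before it is completed fails the run):
1. the crank sits fully home on the square of the screw (z of crank in the frame of seat below 0.003 m and horizontal distance between crank and seat below 0.003 m and angle between crank's own z axis and vertical below 0.08 rad), for 0.2 s.
2. the platen is wound down and presses on the boards (contact force between platen and boards above 30 N), for 0.2 s.
At the end, for the whole second after the job is handed in: The platen presses on the boards with more than 30 N; the crank is on the screw's square, its underside within 3 mm of the seat in height and sideways and upright within 0.08 rad, at rest (all of step 1 and contact force between platen and boards above 30 N and z of crank in the frame of seat above -0.003 m and linear speed of crank below 0.02 m/s); the robot touches nothing.
It fails at once if the boards are shifted by more than 10 mm (distance of boards from where it was at the start of the episode above 0.01 m).
It fails at once if a bystander is shifted by more than 30 mm (distance of any of spray_can, carton, thread_cone from where it was at the start of the episode above 0.03 m).
It fails at once if a bystander is tipped over (angle between any of spray_can, thread_cone's own z axis and vertical above 0.5 rad).
It also fails if it takes over 72 s, if anything falls off the work surface, if the arm or the gripper's body presses on something with over 40 N, if the wrist force passes 120 N, or if a joint passes its speed limit or range.

## Robot

A 6-joint arm with a two-finger parallel gripper is mounted at the origin on the work surface. World frame = base frame: x ahead of the robot, y to its left, z up, the work surface at z = 0. Lengths are in m, angles in degrees, forces in N, time in s.
With the tool pointing down it reaches from about 0.35 to 0.875 m from the base axis. Payload 4.2 kg.
Tool frame: the origin (TCP) lies on the centre line of the jaws, within the pads' length; the fingertips stand 19 mm ahead of it and the grasp point (between the pads) is the TCP; x points along the fingers, y is the direction in which the jaws open and shut, and the axes are right-handed (so a half turn about x gives the same grasp; the last joint's range is limited). The gripper opens to 87 mm and grips with 3 to 60 N. Pads are 19 mm wide; open, the fingers measure 117 mm over their backs; the gripper's body (75 mm by 190 mm) begins 51 mm behind the grasp point.
Start: joints at [14.817, 22.042, 0.453, 0, -68.411, -14.817], TCP at [0.625, 0, 0.242] pointing down, gripper open.
Joint ranges: [-179.83, 179.83], [-69.29, 118.12], [-61.27, 80.66], [-181.25, 117.63], [-171.15, -9.14], [-177.46, 177.46]. Speed limits (degrees/s): [159.86, 159.86, 180, 180, 180, 180].

## Interface

Orientations are given as a 3x3 rotation matrix whose columns are the frame's x, y, z axes.
In Python, from station import r, viewer, job, spotter gives the robot as it stands.
- The arm moves only by the tool play_rows, never from a script. Its argument "commands" is a list of rows, each an object of numbers: "fingers": the gripper command: -1 is fully open, 1 is shut, values between are in proportion; "tx", "ty", "tz": the shift along the tool's x, y, z normalised to -1 to 1, where 1 is 750 mm; "ax", "ay", "az": the turn, a rotation vector about the tool's x, y, z normalised to -1 to 1, where 1 is pi rad. In form: [{"fingers": .., "tx": .., "ty": .., "tz": .., "ax": .., "ay": .., "az": ..}, ...]. A call has 1 to 5 rows; each row is the pose to reach, as a shift and turn from the pose commanded when the call began, along the tool's axes at that moment, turning the shorter way round; what a row does not reach only later rows make up. A row lasts 1/12 s, in which the tool goes at most 41.7 mm and 7.16 degrees, less where a joint would pass 70% of its speed; a pose out of reach is approached as far as the arm can. A call with a number of a shift or a turn outside -1 to 1 is refused whole. A call with a gripper value outside its range is refused whole. The fingers move at their own pace and stop on an object; the grip force is fixed at half the most. Time passes only in rows, so rows that repeat a pose let the fingers close. It gives the time, the measured TCP pose, the force and the opening at its end, in the units of the state.
- r.sense(): the state, without advancing time (a new reading comes with each control period).
- viewer.capture(name): name is "scene" or "side" or "wrist"; returns a dict with "image" (420x560x3 uint8, red, green, blue), "fx", "fy", "cx", "cy" (pixels), "dist" ([k1, k2, p1, p2, k3] as OpenCV has them; the pictures are not rectified), "R" (3x3) and "t" (3): a world point X has camera coordinates R X + t; the wrist camera has in their place "mount" (4x4, takes a point from camera to tool coordinates, whose origin is the TCP and whose axes are the tool frame's). Camera axes: x right, y down, z forward; pixel columns grow to the right and rows downward; lengths in m; the calibration is good to about 2 mm. A picture is of the moment at which its call begins: read the wrist's pose just before it. There is no depth.
- job.finish_job(): hands the job in, once; it reports no verdict.
Trained networks look in a picture, given as the dict that the camera call returned (one of the last four; its "shot" number tells which), for a name from the list of things; names that differ only in an ending like _2 or _b are one class to them, and where a whole thing is asked for, a point or a joint stands for the part that bears it (a point fixed in the world has none). Each returns a list of dicts, best first, with "score" (0 to 1); they miss things now and then, are a little off and sometimes report something else, mostly with a low value. They report only what shows in the picture. A call takes as long as a camera call. They do not tell look-alikes from the thing itself.
- spotter.find_in(name, picture): "uv" ([column, row] in pixels, amid what is visible of it).
- spotter.silhouettes(name, picture): "region" (420x560 bool, what is visible of it) and "uv" ([column, row] in pixels, amid what is visible of it).
The state is a dict: "time_s": time; "joints": joint angles; "joint_velocities": joint speeds; "effort": joint torques, N m; "tcp_pos": TCP position; "ee_rot": TCP orientation; "wrist_force": force on the tool from outside, world axes, zero at the start; "moment": the same for the moment, N m; "gripper_width": opening from 0.0 (shut) to 1.0 (fully open).
Only numpy, scipy, OpenCV 4.12 (cv2) and the standard library are available. Lean on these libraries where they do the work, as an engineer would, in place of code of your own. Each camera call takes 0.05 s, during which the arm holds its last target. There are 200 camera calls.

## Working session

There is one attempt and no reset: what is moved stays moved. The work goes in short steps, Python scripts to look and compute and a tool call to move; the robot and the scene stay as the last step left them, time stands still between calls to the robot, and variables do not carry over. Pictures are saved under pics/ and viewed, about 8 in all and at most 12, crops included, and the job is handed in when it is done.

Besides the shell and the picture viewer there is one more tool, called after "Call:" as name(argument=value, ...) on one line, values as JSON. play_rows: Moves the arm, as the interface text tells. Its arguments: {"type":"object","properties":{"commands":{"type":"array"}},"required":["commands"]}

```bash
ls; mkdir -p pics
cat > h.py <<'E'
import numpy as np, cv2
from station import r, viewer, job, spotter
def K(c): return np.array([[c['fx'],0,c['cx']],[0,c['fy'],c['cy']],[0,0,1.]])
def pose(c,s=None):
    if 'R' in c: return np.array(c['R']),np.array(c['t'])
    s=s or r.sense(); M=np.array(c['mount']); T=np.eye(4);T[:3,:3]=s['ee_rot'];T[:3,3]=s['tcp_pos']
    W=np.linalg.inv(T@M); return W[:3,:3],W[:3,3]
def proj(X,c,s=None):
    R,t=pose(c,s); return cv2.projectPoints(np.atleast_2d(np.array(X,float)),cv2.Rodrigues(R)[0],t,K(c),np.array(c['dist'],float))[0][:,0]
def ray(uv,c,s=None):
    R,t=pose(c,s); p=cv2.undistortPoints(np.array([[uv]],float),K(c),np.array(c['dist'],float))[0,0]
    return -R.T@t, R.T@np.array([p[0],p[1],1])
def onz(uv,z,c,s=None):
    o,d=ray(uv,c,s); return o+d*(z-o[2])/d[2]
def tri(obs):
    A=0;b=0
    for o,d in obs:
        d=d/np.linalg.norm(d);P=np.eye(3)-np.outer(d,d);A=A+P;b=b+P@o
    return np.linalg.solve(A,b)
def save(im,n): cv2.imwrite('pics/'+n,cv2.cvtColor(im,cv2.COLOR_RGB2BGR))
E
python3 - <<'E'
from h import *
np.set_printoptions(precision=3,suppress=True)
ims=[]
for n in ['scene','side']:
    c=viewer.capture(n); ims.append(c['image'])
    print(n,-np.array(c['R']).T@np.array(c['t']))
    for k in ['crank','knob_mid','seat','press','platen','boards','spray_can','carton','thread_cone']:
        try: print(k,[(round(d['score'],2),np.round(d['uv']),onz(d['uv'],0.02,c)) for d in spotter.find_in(k,c)][:4])
        except Exception as e: print(k,e)
save(np.vstack([cv2.resize(i,(400,300)) for i in ims]) if 0 else np.hstack([cv2.resize(i,(800,600)) for i in ims[:1]]),'a.png')
save(cv2.resize(ims[1],(800,600)),'b.png')
E
```

```text
pics
scene [ 0.972 -0.586  0.69 ]
crank [(0.84, array([170., 301.]), array([ 0.475, -0.285,  0.02 ])), (0.82, array([220., 273.]), array([ 0.512, -0.165,  0.02 ])), (0.58, array([173., 258.]), array([ 0.387, -0.189,  0.02 ]))]
knob_mid [(0.52, array([230., 253.]), array([ 0.489, -0.101,  0.02 ])), (0.51, array([172., 267.]), array([ 0.407, -0.211,  0.02 ])), (0.48, array([182., 309.]), array([ 0.512, -0.285,  0.02 ]))]
seat [(0.69, array([293., 177.]), array([0.44 , 0.257, 0.02 ]))]
press [(0.64, array([291., 219.]), array([0.544, 0.087, 0.02 ])), (0.22, array([301., 231.]), array([0.591, 0.061, 0.02 ]))]
platen [(0.95, array([297., 213.]), array([0.543, 0.115, 0.02 ]))]
boards [(0.9, array([301., 234.]), array([0.596, 0.052, 0.02 ]))]
spray_can [(0.76, array([160., 390.]), array([ 0.604, -0.431,  0.02 ]))]
carton [(0.92, array([323., 328.]), array([ 0.779, -0.161,  0.02 ]))]
thread_cone [(0.86, array([353., 161.]), array([0.552, 0.442, 0.02 ])), (0.73, array([158., 390.]), array([ 0.601, -0.433,  0.02 ]))]
side [ 0.018 -0.653  0.872]
crank [(0.9, array([307., 298.]), array([ 0.503, 
[... 297 characters left out ...]
22.]), array([ 0.43 , -0.195,  0.02 ]))]
seat [(0.69, array([254., 182.]), array([0.681, 0.239, 0.02 ])), (0.66, array([452., 324.]), array([ 0.683, -0.424,  0.02 ]))]
press [(0.9, array([254., 224.]), array([0.566, 0.097, 0.02 ]))]
platen [(0.8, array([252., 220.]), array([0.572, 0.114, 0.02 ]))]
boards [(0.47, array([259., 246.]), array([0.526, 0.027, 0.02 ]))]
spray_can [(0.96, array([452., 325.]), array([ 0.679, -0.425,  0.02 ])), (0.71, array([379., 238.]), array([ 0.77 , -0.154,  0.02 ])), (0.4, array([263., 244.]), array([0.537, 0.025, 0.02 ]))]
carton [(0.97, array([380., 238.]), array([ 0.77 , -0.157,  0.02 ]))]
thread_cone [(0.93, array([184., 166.]), array([0.573, 0.443, 0.02 ]))]
```

View pics/a.png

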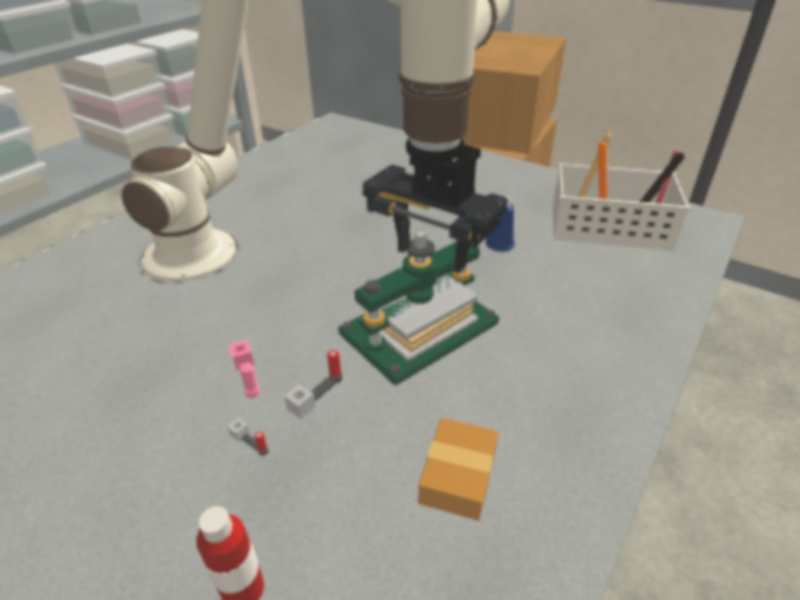

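View pics/b.png

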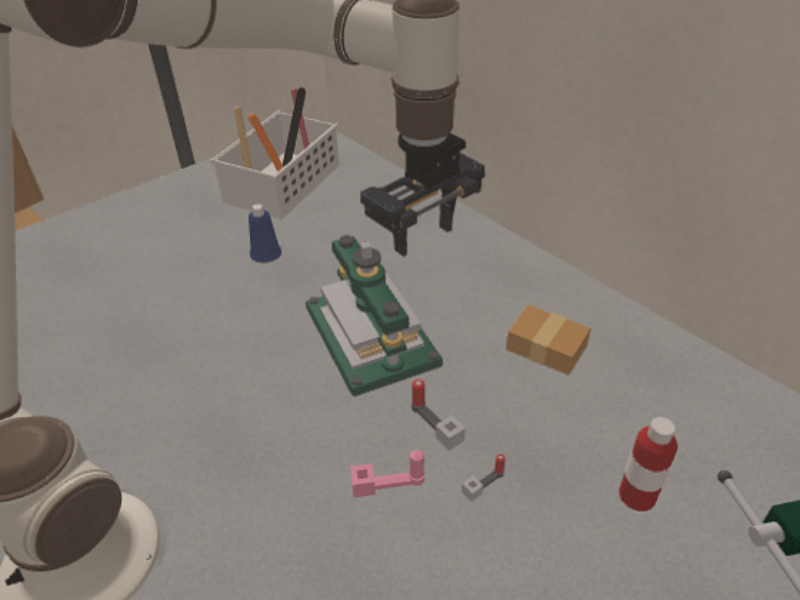

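Candidates for the crank are the large grey one with a red knob (scene 220,273; side 307,298), the small grey one (scene 170,301) and the pink one (scene 173,258). I choose the large grey one, and will check it in a close wrist crop. Next I compute approach positions.

Run:
```python
from h import *
np.set_printoptions(precision=4,suppress=True)
a=viewer.capture('scene');b=viewer.capture('side')
for n,p,q in [('hubtop',(299,397),(450,427)),('knobmid',(334,363),(418,393)),('collar',(420,246),(367,257)),('pink hub',(241,351),(362,478)),('small hub',(238,429),(473,487)),('carton',(459,466),(549,338)),('canTop',(214,522),(661,428)),('cone top',(500,208),(257,210))]:
    o=[ray(np.array(p)*.7,a),ray(np.array(q)*.7,b)]; print(n,tri(o))
c=viewer.capture('wrist'); save(c['image'],'w0.png'); print(np.array(c['mount']),c['fx'],c['dist']); s=r.sense(); print(s)
for k in ['seat','press','crank']:print(k,[(round(d['score'],2),np.round(d['uv']),onz(d['uv'],0.18,c)) for d in spotter.find_in(k,c)][:4])
```

```text
hubtop [ 0.5073 -0.1921  0.0291]
knobmid [ 0.5123 -0.1122  0.0381]
collar [0.5623 0.068  0.1847]
pink hub [ 0.3507 -0.1688  0.0244]
small hub [ 0.4642 -0.2837  0.0154]
carton [ 0.7761 -0.1638  0.0265]
canTop [ 0.6375 -0.4433  0.1546]
cone top [0.5544 0.4065 0.1032]
[[ 0.     -0.2646  0.9644 -0.1432]
 [ 1.     -0.0003 -0.0001  0.0002]
 [ 0.0003  0.9644  0.2646 -0.0724]
 [ 0.      0.      0.      1.    ]] 334.5131239792016 [-0.0487  0.      0.      0.      0.    ]
{'time_s': 1.15, 'joints': array([ 14.8169,  22.0411,   0.4523,   0.0009, -68.4135, -14.8161]), 'joint_velocities': array([ 0.0102, -0.1038,  0.0871,  0.0699,  0.0122, -0.0668]), 'effort': array([ -0.0001, -39.0482,  18.7623,   4.2245,   0.0154,  -0.    ]), 'tcp_pos': array([0.625 , 0.    , 0.2416]), 'ee_rot': array([[-0., -1., -0.],
       [-0., -0.,  1.],
       [-1.,  0., -0.]]), 'wrist_force': array([ 0.3296,  0.6789, -0.3777]), 'moment': array([0.0017, 0.0014, 0.0048]), 'gripper_width': 1.003059852076263}
seat [(0.77, array([359., 322.]), array([0.5684, 0.0658, 0.18  ]))]
press [(0.66, array([331., 214.]), array([ 0.592 , -0.0132,  0.18  ]))]
crank [(0.79, array([390.,  43.]), array([ 0.5618, -0.1146,  0.18  ])), (0.6, array([534.,  21.]), array([ 0.4786, -0.1284,  0.18  ]))]
```

View pics/w0.png

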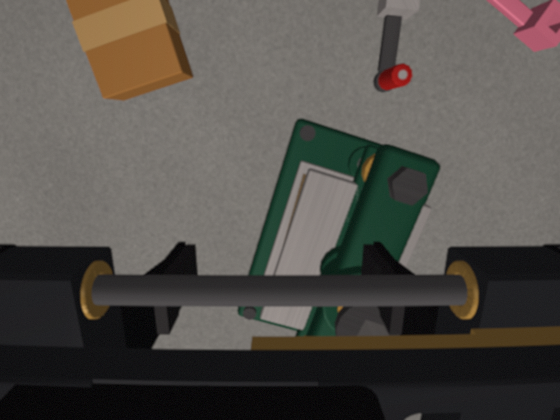

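The wrist view shows the press crosshead; the crank is at the top (390,43), with its knob at (394,76). The large grey crank's arm points along about +y, so the jaws already match it. I look at the screw square first.

Call:
play_rows(commands=[{"fingers":-1,"tx":-0.024,"ty":0.027,"tz":0.046,"ax":0,"ay":0,"az":0},{"fingers":-1,"tx":-0.024,"ty":0.054,"tz":0.092,"ax":0,"ay":0,"az":0},{"fingers":-1,"tx":-0.024,"ty":0.08,"tz":0.14,"ax":0,"ay":0,"az":0},{"fingers":-1,"tx":-0.024,"ty":0.08,"tz":0.14,"ax":0,"ay":0,"az":0},{"fingers":-1,"tx":-0.024,"ty":0.08,"tz":0.14,"ax":0,"ay":0,"az":0}])

```text
time_s: 1.72
tcp_pos: [0.5643, 0.1068, 0.2602]
ee_rot: [[0.001, -1.0, -0.004], [0.0, -0.004, 1.0], [-1.0, -0.001, 0.0]]
wrist_force: [-0.3, -0.7, -0.4]
gripper_width: 1.001
```

Run:
```python
from h import *
np.set_printoptions(precision=4,suppress=True)
s=r.sense();c=viewer.capture('wrist'); print(s['tcp_pos'],s['joint_velocities'])
uv=proj([.565,.067,.2],c,s)[0];print(uv)
x,y=np.clip(uv.astype(int),60,[499,359]);x0,y0=x-60,y-45
np.savez('seat.npz',p=s['tcp_pos'],R=s['ee_rot'],im=c['image'],x0=x0,y0=y0)
save(cv2.resize(c['image'][y0:y0+90,x0:x0+120],(800,600),interpolation=cv2.INTER_CUBIC),'w1.png');print(x0,y0)
```

```text
[0.5643 0.1068 0.2602] [-2.9002  1.2576  0.8597  0.394   0.0041  0.4313]
[277.8928 173.4226]
217 128
```

View pics/w1.png

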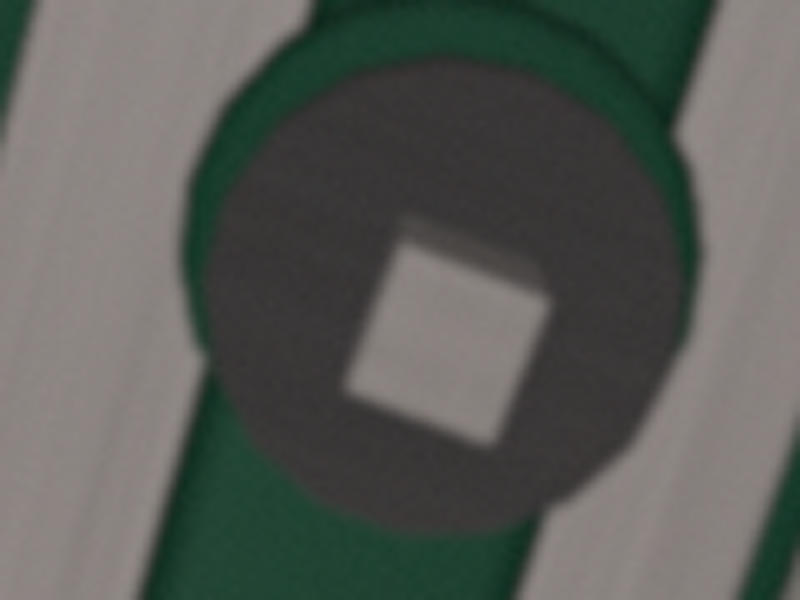

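The close view shows the collar, centred at crop (445,297), and the light square end with corners at (403,238), (552,297), (497,447) and (345,390). I compute the seat from these.

Run:
```python
from h import *
np.set_printoptions(precision=4,suppress=True)
d=np.load('seat.npz');s=dict(tcp_pos=d['p'],ee_rot=d['R']);c=viewer.capture('wrist')
o=np.array([d['x0'],d['y0']]); f=lambda p:o+(np.array(p)+.5)*.15-.5
L=onz(f((203,297)),.18,c,s);R=onz(f((687,297)),.18,c,s);print('diam at .18',np.linalg.norm(L-R))
C=(np.linalg.inv(np.eye(3)))@onz(f((445,297)),.18,c,s);print('collar',C)
q=np.array([onz(f(p),.206,c,s) for p in [(403,238),(552,297),(497,447),(345,390)]])
print('sq',q.mean(0)); e=np.roll(q,-1,0)-q; print(np.linalg.norm(e,axis=1),np.degrees(np.arctan2(e[:,1],e[:,0]))%90)
```

```text
diam at .18 0.0488131783525125
collar [0.5614 0.0693 0.18  ]
sq [0.5613 0.0695 0.206 ]
[0.0143 0.0145 0.0147 0.0147] [68.5978 70.9786 69.2606 69.2358]
```

Call:
play_rows(commands=[{"fingers":-1,"tx":0,"ty":0.015,"tz":-0.05,"ax":0,"ay":0,"az":0},{"fingers":-1,"tx":0,"ty":0.03,"tz":-0.1,"ax":0,"ay":0,"az":0},{"fingers":-1,"tx":0,"ty":0.045,"tz":-0.15,"ax":0,"ay":0,"az":0},{"fingers":-1,"tx":0,"ty":0.06,"tz":-0.2,"ax":0,"ay":0,"az":0},{"fingers":-1,"tx":0.01,"ty":0.076,"tz":-0.25,"ax":0,"ay":0,"az":0}])

```text
time_s: 2.23
tcp_pos: [0.5083, -0.0855, 0.2533]
ee_rot: [[0.003, -1.0, 0.001], [-0.001, 0.001, 1.0], [-1.0, -0.003, -0.001]]
wrist_force: [0.4, 0.5, 0.0]
gripper_width: 0.997
```

Call:
play_rows(commands=[{"fingers":-1,"tx":0.035,"ty":0,"tz":-0.04,"ax":0,"ay":0,"az":0},{"fingers":-1,"tx":0.075,"ty":0,"tz":-0.075,"ax":0,"ay":0,"az":0},{"fingers":-1,"tx":0.115,"ty":0,"tz":-0.105,"ax":0,"ay":0,"az":0},{"fingers":-1,"tx":0.137,"ty":0,"tz":-0.115,"ax":0,"ay":0,"az":0},{"fingers":-1,"tx":0.137,"ty":0,"tz":-0.115,"ax":0,"ay":0,"az":0}])

```text
time_s: 2.65
tcp_pos: [0.5048, -0.1716, 0.1448]
ee_rot: [[-0.01, -1.0, 0.006], [0.001, 0.006, 1.0], [-1.0, 0.01, 0.001]]
wrist_force: [-0.5, 0.3, 1.0]
gripper_width: 0.997
```

Run:
```python
from h import *
np.set_printoptions(precision=4,suppress=True)
s=r.sense();c=viewer.capture('wrist'); print(s['tcp_pos'],s['joint_velocities'])
uv=proj([.507,-.19,.03],c,s)[0];print(uv)
x0,y0=int(uv[0])-80,max(0,int(uv[1])-70)
np.savez('crank.npz',p=s['tcp_pos'],R=s['ee_rot'],im=c['image'],x0=x0,y0=y0)
save(cv2.resize(c['image'][y0:y0+120,x0:x0+160],(800,600),interpolation=cv2.INTER_CUBIC),'w2.png');print(x0,y0)
```

```text
[ 0.5048 -0.1716  0.1448] [ 2.6902 -3.2816  3.4373  1.3312 -2.9828 -1.3835]
[274.4865 189.2378]
194 119
```

View pics/w2.png

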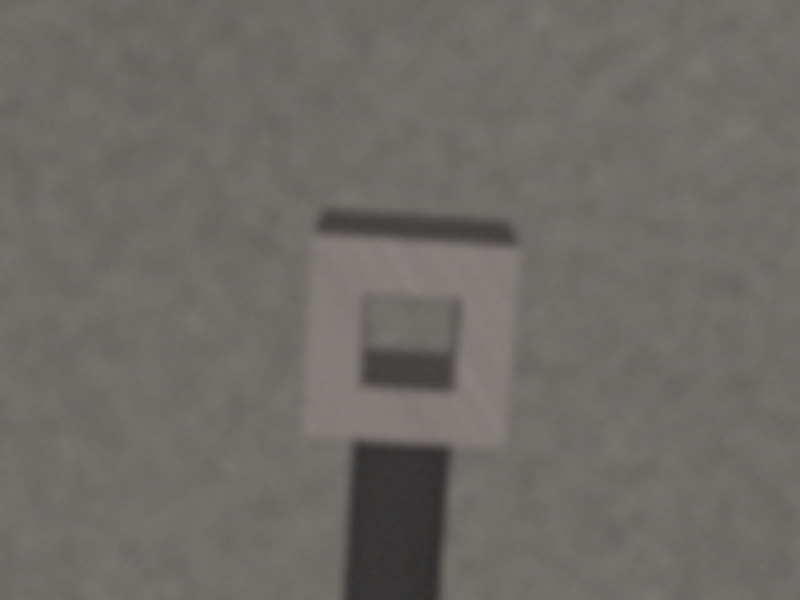

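This confirms the large grey crank: hub top corners at crop (315,235), (521,246), (507,443) and (303,436), arm running down (+y).

Run:
```python
from h import *
np.set_printoptions(precision=4,suppress=True)
d=np.load('crank.npz');s=dict(tcp_pos=d['p'],ee_rot=d['R']);c=viewer.capture('wrist')
o=np.array([d['x0'],d['y0']]); f=lambda p:o+(np.array(p)+.5)*.2-.5
q=np.array([onz(f(p),.032,c,s) for p in [(315,235),(521,246),(507,443),(303,436)]])
print('hub',q.mean(0)); e=np.roll(q,-1,0)-q; print(np.linalg.norm(e,axis=1),np.degrees(np.arctan2(e[:,1],e[:,0])))
h=np.array([onz(f(p),.032,c,s) for p in [(364,293),(461,296),(455,390),(361,387)]]);print('hole',h.mean(0))
s=r.sense();print(s['tcp_pos'],s['ee_rot'],s['wrist_force'])
```

```text
hub [ 0.5059 -0.1923  0.032 ]
[0.0316 0.0314 0.0323 0.0319] [176.4712  86.3939  -2.5596 -94.7815]
hole [ 0.5061 -0.1922  0.032 ]
[ 0.5081 -0.1701  0.1492] [[-0.001  -1.      0.0021]
 [-0.0006  0.0021  1.    ]
 [-1.      0.001  -0.0006]] [0.3245 0.7203 0.1463]
```

Call:
play_rows(commands=[{"fingers":-1,"tx":0.04,"ty":0.0027,"tz":-0.031,"ax":0.02,"ay":0,"az":0},{"fingers":-1,"tx":0.085,"ty":0.0027,"tz":-0.031,"ax":0.02,"ay":0,"az":0},{"fingers":-1,"tx":0.13,"ty":0.0027,"tz":-0.031,"ax":0.02,"ay":0,"az":0},{"fingers":-1,"tx":0.168,"ty":0.0027,"tz":-0.031,"ax":0.02,"ay":0,"az":0},{"fingers":-1,"tx":0.168,"ty":0.0027,"tz":-0.031,"ax":0.02,"ay":0,"az":0}])

```text
time_s: 3.17
tcp_pos: [0.5064, -0.1916, 0.0216]
ee_rot: [[-0.002, -0.998, 0.062], [-0.0, 0.062, 0.998], [-1.0, 0.002, -0.0]]
wrist_force: [0.1, -0.1, -0.4]
gripper_width: 1.0
```

Call:
play_rows(commands=[{"fingers":0.3,"tx":0,"ty":0,"tz":0,"ax":0,"ay":0,"az":0},{"fingers":0.3,"tx":0,"ty":0,"tz":0,"ax":0,"ay":0,"az":0},{"fingers":1,"tx":0,"ty":0,"tz":0,"ax":0,"ay":0,"az":0},{"fingers":1,"tx":0,"ty":0,"tz":0,"ax":0,"ay":0,"az":0},{"fingers":1,"tx":0,"ty":0,"tz":0,"ax":0,"ay":0,"az":0}])

```text
time_s: 3.58
tcp_pos: [0.5066, -0.1919, 0.0247]
ee_rot: [[0.002, -0.998, 0.063], [-0.0, 0.063, 0.998], [-1.0, -0.002, -0.0]]
wrist_force: [-0.2, 0.6, 0.8]
gripper_width: 0.706
```

Call:
play_rows(commands=[{"fingers":1,"tx":0,"ty":0,"tz":0,"ax":0,"ay":0,"az":0},{"fingers":1,"tx":0,"ty":0,"tz":0,"ax":0,"ay":0,"az":0},{"fingers":1,"tx":0,"ty":0,"tz":0,"ax":0,"ay":0,"az":0},{"fingers":1,"tx":0,"ty":0,"tz":0,"ax":0,"ay":0,"az":0}])

```text
time_s: 3.92
tcp_pos: [0.5059, -0.192, 0.0234]
ee_rot: [[-0.0, -0.998, 0.063], [0.0, 0.063, 0.998], [-1.0, 0.0, 0.0]]
wrist_force: [0.2, 0.2, 0.0]
gripper_width: 0.401
```

Call:
play_rows(commands=[{"fingers":1,"tx":0,"ty":0,"tz":0,"ax":0,"ay":0,"az":0},{"fingers":1,"tx":0,"ty":0,"tz":0,"ax":0,"ay":0,"az":0},{"fingers":1,"tx":0,"ty":0,"tz":0,"ax":0,"ay":0,"az":0},{"fingers":1,"tx":0,"ty":0,"tz":0,"ax":0,"ay":0,"az":0}])

```text
time_s: 4.25
tcp_pos: [0.506, -0.192, 0.0233]
ee_rot: [[-0.0, -0.998, 0.063], [-0.0, 0.063, 0.998], [-1.0, 0.0, -0.0]]
wrist_force: [-0.6, 0.4, 1.0]
gripper_width: 0.364
```

Call:
play_rows(commands=[{"fingers":1,"tx":-0.03,"ty":0,"tz":0,"ax":0,"ay":0,"az":0},{"fingers":1,"tx":-0.08,"ty":0,"tz":0,"ax":0,"ay":0,"az":0},{"fingers":1,"tx":-0.13,"ty":0,"tz":0,"ax":0,"ay":0,"az":0},{"fingers":1,"tx":-0.18,"ty":0,"tz":0,"ax":0,"ay":0,"az":0},{"fingers":1,"tx":-0.23,"ty":0,"tz":0,"ax":0,"ay":0,"az":0}])

```text
time_s: 4.67
tcp_pos: [0.5049, -0.1917, 0.1967]
ee_rot: [[-0.002, -0.998, 0.063], [0.001, 0.063, 0.998], [-1.0, 0.002, 0.001]]
wrist_force: [0.5, -0.1, -3.7]
gripper_width: 0.364
```

Call:
play_rows(commands=[{"fingers":1,"tx":-0.04,"ty":-0.004,"tz":0.027,"ax":0,"ay":0,"az":0},{"fingers":1,"tx":-0.0856,"ty":-0.011,"tz":0.075,"ax":0,"ay":0,"az":0},{"fingers":1,"tx":-0.0856,"ty":-0.019,"tz":0.13,"ax":0,"ay":0,"az":0},{"fingers":1,"tx":-0.0856,"ty":-0.027,"tz":0.185,"ax":0,"ay":0,"az":0},{"fingers":1,"tx":-0.0856,"ty":-0.035,"tz":0.24,"ax":0,"ay":0,"az":0}])

```text
time_s: 5.08
tcp_pos: [0.5416, -0.0186, 0.2603]
ee_rot: [[0.0, -0.998, 0.064], [0.001, 0.064, 0.998], [-1.0, -0.0, 0.001]]
wrist_force: [0.6, 0.0, -3.2]
gripper_width: 0.366
```

Call:
play_rows(commands=[{"fingers":1,"tx":0,"ty":-0.0066,"tz":0.0426,"ax":0.03,"ay":0,"az":0},{"fingers":1,"tx":0,"ty":-0.0126,"tz":0.0826,"ax":0.06,"ay":0,"az":0},{"fingers":1,"tx":0,"ty":-0.0166,"tz":0.1126,"ax":0.0939,"ay":0,"az":0},{"fingers":1,"tx":0,"ty":-0.0166,"tz":0.1126,"ax":0.0939,"ay":0,"az":0},{"fingers":1,"tx":0,"ty":-0.0166,"tz":0.1126,"ax":0.0939,"ay":0,"az":0}])

```text
time_s: 5.5
tcp_pos: [0.5592, 0.0643, 0.2586]
ee_rot: [[-0.003, -0.938, 0.348], [-0.001, 0.348, 0.938], [-1.0, 0.003, -0.002]]
wrist_force: [0.2, 0.1, -2.2]
gripper_width: 0.37
```

Run:
```python
from h import *
np.set_printoptions(precision=4,suppress=True)
s=r.sense();c=viewer.capture('wrist'); print(s['tcp_pos'],s['joint_velocities'],s['ee_rot'],s['wrist_force'])
b=viewer.capture('side'); print(proj(s['tcp_pos'],c,s)[0])
u=proj(s['tcp_pos'],b)[0]; x0,y0=int(u[0])-70,int(u[1])-40
S=cv2.resize(b['image'][y0:y0+105,x0:x0+70*2],(400,300),interpolation=cv2.INTER_CUBIC)
a=viewer.capture('scene');u=proj(s['tcp_pos'],a)[0];x1,y1=int(u[0])-70,int(u[1])-40
S2=cv2.resize(a['image'][y1:y1+105,x1:x1+140],(400,300),interpolation=cv2.INTER_CUBIC)
W=cv2.resize(c['image'],(400,300))
W2=cv2.resize(c['image'][200:350,180:380],(400,300))
save(np.vstack([np.hstack([S,S2]),np.hstack([W,W2])]),'p1.png')
```

```text
[0.5592 0.0643 0.2586] [-2.0491 -0.7898 -0.6766  0.3373 -0.2657  0.6882] [[-0.0031 -0.9377  0.3475]
 [-0.0006  0.3476  0.9377]
 [-1.      0.0027 -0.0016]] [ 0.1901  0.0672 -2.2317]
[278.8516 277.8165]
```

View pics/p1.png

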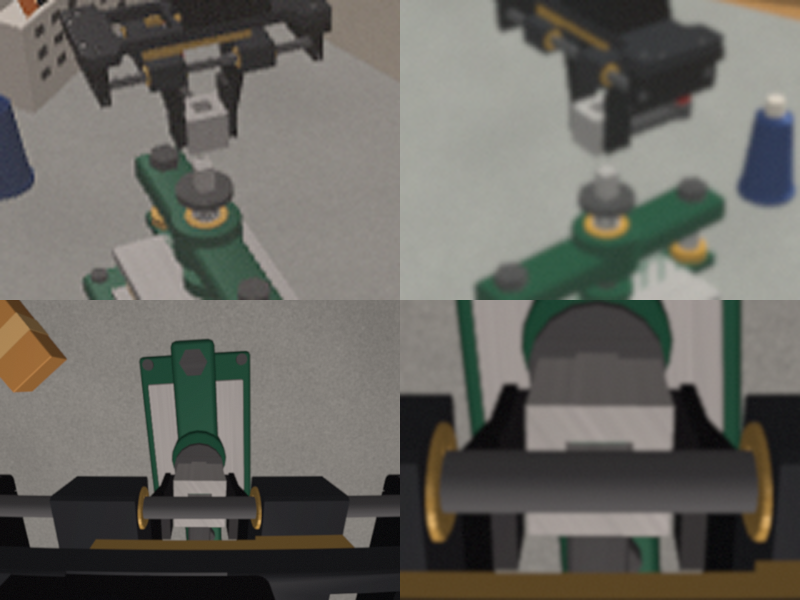

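The crank hangs level in the grip right above the square: hub at (205,120) in the side crop, (590,130) in the scene crop. I check where the hub sits relative to the tool.

Run:
```python
from h import *
np.set_printoptions(precision=4,suppress=True)
s=r.sense();c=viewer.capture('wrist'); print(s['tcp_pos'],s['ee_rot'],s['wrist_force'],s['moment'])
R=np.array(s['ee_rot'])
for p in [(125,105),(275,105),(277,235),(125,235)]:
    q=onz((180+p[0]/2-.25,200+p[1]/2-.25),s['tcp_pos'][2]+.0087,c,s); print(R.T@(q-s['tcp_pos']))
```

```text
[0.5593 0.0625 0.2594] [[-0.0015 -0.9366  0.3505]
 [-0.0004  0.3505  0.9366]
 [-1.      0.0013 -0.0009]] [-0.3677 -0.424  -2.8391] [-0.0534 -0.0075 -0.001 ]
[-0.0087 -0.0158 -0.0166]
[-0.0087  0.0166 -0.0165]
[-0.0087  0.0181  0.0157]
[-0.0087 -0.0168  0.0156]
```

Call:
play_rows(commands=[{"fingers":1,"tx":0,"ty":0,"tz":0.0103,"ax":0,"ay":0,"az":0},{"fingers":1,"tx":0.01,"ty":0,"tz":0.0103,"ax":0,"ay":0,"az":0},{"fingers":1,"tx":0.02,"ty":0,"tz":0.0103,"ax":0,"ay":0,"az":0},{"fingers":1,"tx":0.026,"ty":0,"tz":0.0103,"ax":0,"ay":0,"az":0},{"fingers":1,"tx":0.026,"ty":0,"tz":0.0103,"ax":0,"ay":0,"az":0}])

```text
time_s: 6.12
tcp_pos: [0.5615, 0.0701, 0.2384]
ee_rot: [[-0.004, -0.936, 0.351], [-0.001, 0.351, 0.936], [-1.0, 0.003, -0.002]]
wrist_force: [-0.8, 0.4, -2.4]
gripper_width: 0.369
```

Call:
play_rows(commands=[{"fingers":1,"tx":0.0,"ty":0,"tz":0,"ax":0,"ay":0,"az":0},{"fingers":1,"tx":0.003,"ty":0,"tz":0,"ax":0,"ay":0,"az":0},{"fingers":1,"tx":0.006,"ty":0,"tz":0,"ax":0,"ay":0,"az":0},{"fingers":1,"tx":0.009,"ty":0,"tz":0,"ax":0,"ay":0,"az":0},{"fingers":1,"tx":0.009,"ty":0,"tz":0,"ax":0,"ay":0,"az":0}])

```text
time_s: 6.53
tcp_pos: [0.5623, 0.0705, 0.2332]
ee_rot: [[-0.001, -0.937, 0.35], [-0.0, 0.35, 0.937], [-1.0, 0.001, -0.0]]
wrist_force: [0.4, 0.6, -4.3]
gripper_width: 0.369
```

Call:
play_rows(commands=[{"fingers":1,"tx":0.002,"ty":0,"tz":-0.0008,"ax":0,"ay":0,"az":0},{"fingers":1,"tx":0.004,"ty":0,"tz":-0.0008,"ax":0,"ay":0,"az":0},{"fingers":1,"tx":0.006,"ty":0,"tz":-0.0008,"ax":0,"ay":0,"az":0},{"fingers":1,"tx":0.006,"ty":0,"tz":-0.0008,"ax":0,"ay":0,"az":0}])

```text
time_s: 6.87
tcp_pos: [0.5622, 0.0699, 0.2288]
ee_rot: [[-0.001, -0.937, 0.35], [-0.0, 0.35, 0.937], [-1.0, 0.001, -0.0]]
wrist_force: [-0.4, 0.5, -2.4]
gripper_width: 0.364
```

Call:
play_rows(commands=[{"fingers":1,"tx":0.002,"ty":0,"tz":0,"ax":0,"ay":0,"az":0},{"fingers":1,"tx":0.004,"ty":0,"tz":0,"ax":0,"ay":0,"az":0},{"fingers":1,"tx":0.006,"ty":0,"tz":0,"ax":0,"ay":0,"az":0},{"fingers":1,"tx":0.006,"ty":0,"tz":0,"ax":0,"ay":0,"az":0}])

```text
time_s: 7.2
tcp_pos: [0.5622, 0.0699, 0.2243]
ee_rot: [[-0.001, -0.937, 0.35], [-0.0, 0.35, 0.937], [-1.0, 0.001, -0.0]]
wrist_force: [-0.3, -0.2, -2.7]
gripper_width: 0.366
```

Call:
play_rows(commands=[{"fingers":1,"tx":0.003,"ty":0,"tz":0,"ax":0,"ay":0,"az":0},{"fingers":1,"tx":0.006,"ty":0,"tz":0,"ax":0,"ay":0,"az":0},{"fingers":1,"tx":0.009,"ty":0,"tz":0,"ax":0,"ay":0,"az":0},{"fingers":1,"tx":0.009,"ty":0,"tz":0,"ax":0,"ay":0,"az":0}])

```text
time_s: 7.53
tcp_pos: [0.5622, 0.0699, 0.2173]
ee_rot: [[-0.001, -0.937, 0.35], [-0.0, 0.35, 0.937], [-1.0, 0.001, -0.001]]
wrist_force: [0.0, -0.6, -3.3]
gripper_width: 0.369
```

Call:
play_rows(commands=[{"fingers":1,"tx":0.002,"ty":0,"tz":0,"ax":0,"ay":0,"az":0},{"fingers":1,"tx":0.004,"ty":0,"tz":0,"ax":0,"ay":0,"az":0},{"fingers":1,"tx":0.006,"ty":0,"tz":0,"ax":0,"ay":0,"az":0},{"fingers":1,"tx":0.006,"ty":0,"tz":0,"ax":0,"ay":0,"az":0}])

```text
time_s: 7.87
tcp_pos: [0.5623, 0.0699, 0.2131]
ee_rot: [[-0.0, -0.937, 0.35], [-0.0, 0.35, 0.937], [-1.0, 0.0, -0.0]]
wrist_force: [0.7, 0.1, -2.3]
gripper_width: 0.367
```

Call:
play_rows(commands=[{"fingers":1,"tx":0.002,"ty":0,"tz":0,"ax":0,"ay":0,"az":0},{"fingers":1,"tx":0.004,"ty":0,"tz":0,"ax":0,"ay":0,"az":0},{"fingers":1,"tx":0.006,"ty":0,"tz":0,"ax":0,"ay":0,"az":0},{"fingers":1,"tx":0.006,"ty":0,"tz":0,"ax":0,"ay":0,"az":0}])

```text
time_s: 8.2
tcp_pos: [0.5623, 0.07, 0.2086]
ee_rot: [[-0.0, -0.937, 0.35], [-0.0, 0.35, 0.937], [-1.0, 0.0, -0.0]]
wrist_force: [0.4, -0.9, -3.0]
gripper_width: 0.371
```

Call:
play_rows(commands=[{"fingers":1,"tx":0.001,"ty":0,"tz":0,"ax":0,"ay":0,"az":0},{"fingers":1,"tx":0.002,"ty":0,"tz":0,"ax":0,"ay":0,"az":0},{"fingers":1,"tx":0.002,"ty":0,"tz":0,"ax":0,"ay":0,"az":0}])

```text
time_s: 8.45
tcp_pos: [0.5624, 0.07, 0.2077]
ee_rot: [[0.0, -0.937, 0.35], [-0.0, 0.35, 0.937], [-1.0, -0.0, -0.0]]
wrist_force: [-1.6, 0.7, -1.3]
gripper_width: 0.368
```

Call:
play_rows(commands=[{"fingers":1,"tx":0.001,"ty":0,"tz":0,"ax":0,"ay":0,"az":0},{"fingers":1,"tx":0.002,"ty":0,"tz":0,"ax":0,"ay":0,"az":0},{"fingers":1,"tx":0.003,"ty":0,"tz":0,"ax":0,"ay":0,"az":0},{"fingers":1,"tx":0.003,"ty":0,"tz":0,"ax":0,"ay":0,"az":0}])

```text
time_s: 8.78
tcp_pos: [0.5623, 0.0699, 0.2076]
ee_rot: [[0.001, -0.937, 0.35], [-0.0, 0.35, 0.937], [-1.0, -0.001, 0.0]]
wrist_force: [-5.6, 0.5, 9.3]
gripper_width: 0.366
```

Run:
```python
from h import *
s=r.sense(); print(s['tcp_pos'],s['wrist_force'])
ims=[]
for n in ['side','scene']:
    b=viewer.capture(n);u=proj(s['tcp_pos'],b)[0]; x0,y0=int(u[0])-40,int(u[1])-40
    ims.append(cv2.resize(b['image'][y0:y0+80,x0:x0+80],(400,400),interpolation=cv2.INTER_CUBIC))
save(np.hstack(ims),'p2.png')
```

```text
[0.56234216 0.06992774 0.20763378] [-5.57792808  0.50256639  9.26012139]
```

View pics/p2.png

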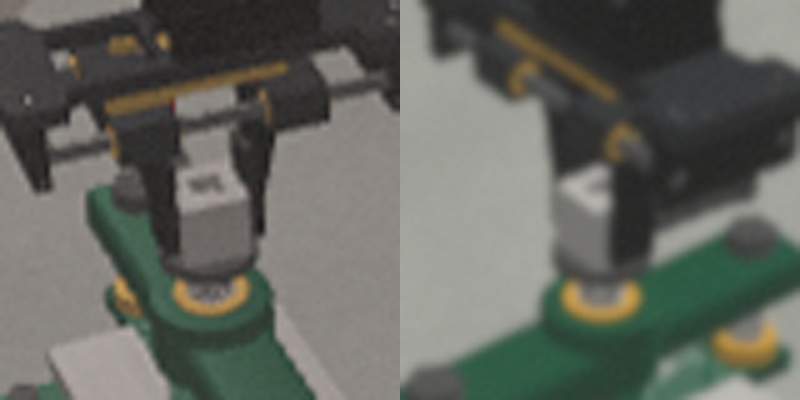

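The crank is down on the collar, with a 9 N upward reaction and the square visible in the hole. I release it and go to the knob.

Call:
play_rows(commands=[{"fingers":-1,"tx":0,"ty":0,"tz":0,"ax":0,"ay":0,"az":0},{"fingers":-1,"tx":0,"ty":0,"tz":0,"ax":0,"ay":0,"az":0},{"fingers":-1,"tx":0,"ty":0,"tz":0,"ax":0,"ay":0,"az":0},{"fingers":-1,"tx":-0.004,"ty":0,"tz":0,"ax":0,"ay":0,"az":0},{"fingers":-1,"tx":-0.01,"ty":0,"tz":0,"ax":0,"ay":0,"az":0}])

```text
time_s: 9.3
tcp_pos: [0.5623, 0.0698, 0.2124]
ee_rot: [[-0.001, -0.937, 0.35], [-0.0, 0.35, 0.937], [-1.0, 0.001, -0.001]]
wrist_force: [-0.2, 0.1, -0.3]
gripper_width: 0.658
```

Call:
play_rows(commands=[{"fingers":-1,"tx":-0.03,"ty":0,"tz":0,"ax":0,"ay":0,"az":0},{"fingers":-1,"tx":-0.055,"ty":0,"tz":0,"ax":0,"ay":0,"az":0},{"fingers":-1,"tx":-0.08,"ty":0,"tz":0,"ax":0,"ay":0,"az":0},{"fingers":-1,"tx":-0.08,"ty":0,"tz":0.04,"ax":0,"ay":0,"az":0},{"fingers":-1,"tx":-0.08,"ty":0,"tz":0.04,"ax":0,"ay":0,"az":0}])

```text
time_s: 9.72
tcp_pos: [0.5751, 0.1007, 0.2745]
ee_rot: [[0.005, -0.937, 0.349], [0.002, 0.349, 0.937], [-1.0, -0.004, 0.004]]
wrist_force: [0.5, -0.9, -1.0]
gripper_width: 0.98
```

Run:
```python
from h import *
np.set_printoptions(precision=4,suppress=True)
s=r.sense(); print(s['tcp_pos'],s['ee_rot'],s['wrist_force'],s['joints'],s['gripper_width'])
R=np.array(s['ee_rot']); o=[]
for n in ['side','scene']:
    b=viewer.capture(n)
    for d in spotter.find_in('knob_mid',b): print(n,d['score'],d['uv'],onz(d['uv'],.2213,b))
t=np.array([.5903,.1448,.2235]); print('shift units',R.T@(t-s['tcp_pos'])/.75)
c=viewer.capture('wrist'); print(proj([.562,.0695,.2163],c,s), proj(t+[0,0,.021],c,s)); save(c['image'],'w3.png')
```

```text
[0.5751 0.1007 0.2745] [[ 0.0051 -0.9372  0.3487]
 [ 0.0022  0.3487  0.9372]
 [-1.     -0.004   0.0039]] [ 0.5279 -0.8989 -1.0304] [ 25.8205  16.6587  -2.7089   0.0135 -70.3122 -46.2345] 0.979833764853778
side 0.68 [291.4, 325.3] [ 0.3303 -0.3087  0.2213]
side 0.56 [350.5, 321.5] [ 0.4069 -0.3672  0.2213]
side 0.42 [244.8, 149.2] [0.5884 0.1434 0.2213]
side 0.32 [250.6, 169.3] [0.5476 0.0699 0.2213]
scene 0.64 [182.1, 308.3] [ 0.6493 -0.3741  0.2213]
scene 0.44 [170.7, 264.5] [ 0.5704 -0.3216  0.2213]
shift units [0.0682 0.0018 0.062 ]
[[281.5061 183.517 ]] [[280.9763 325.2794]]
```

View pics/w3.png

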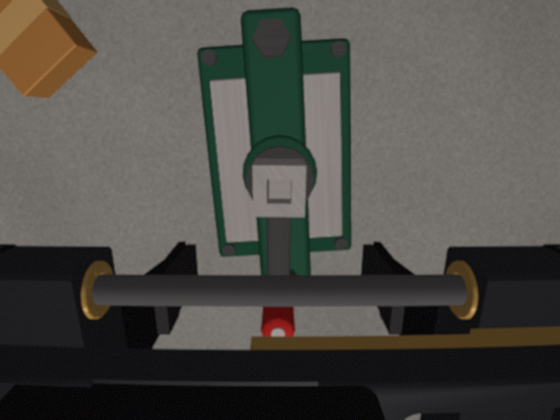

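The hub is flat on the collar with the square visible in its hole at (280,190). The knob at (278,328) is where predicted. Descending onto the knob.

Call:
play_rows(commands=[{"fingers":-1,"tx":0,"ty":0.0018,"tz":0.05,"ax":0,"ay":0,"az":0},{"fingers":-1,"tx":0.0,"ty":0.0018,"tz":0.062,"ax":0,"ay":0,"az":0},{"fingers":-1,"tx":0.03,"ty":0.0018,"tz":0.062,"ax":0,"ay":0,"az":0},{"fingers":-1,"tx":0.0682,"ty":0.0018,"tz":0.062,"ax":0,"ay":0,"az":0},{"fingers":0.4,"tx":0.0682,"ty":0.0018,"tz":0.062,"ax":0,"ay":0,"az":0}])

```text
time_s: 10.38
tcp_pos: [0.5845, 0.141, 0.2156]
ee_rot: [[-0.011, -0.936, 0.351], [-0.003, 0.351, 0.936], [-1.0, 0.01, -0.007]]
wrist_force: [-1.4, 0.6, -1.0]
gripper_width: 0.972
```

Call:
play_rows(commands=[{"fingers":1,"tx":0,"ty":0,"tz":0,"ax":0,"ay":0,"az":0},{"fingers":1,"tx":0,"ty":0,"tz":0,"ax":0,"ay":0,"az":0},{"fingers":1,"tx":0,"ty":0,"tz":0,"ax":0,"ay":0,"az":0},{"fingers":1,"tx":0,"ty":0,"tz":0,"ax":0,"ay":0,"az":0},{"fingers":1,"tx":0,"ty":0,"tz":0,"ax":0,"ay":0,"az":0}])

```text
time_s: 10.8
tcp_pos: [0.5884, 0.1421, 0.223]
ee_rot: [[0.002, -0.937, 0.35], [0.001, 0.35, 0.937], [-1.0, -0.002, 0.002]]
wrist_force: [-0.3, -0.3, -0.4]
gripper_width: 0.635
```

Call:
play_rows(commands=[{"fingers":1,"tx":0,"ty":0,"tz":0,"ax":0,"ay":0,"az":0},{"fingers":1,"tx":0,"ty":0,"tz":0,"ax":0,"ay":0,"az":0},{"fingers":1,"tx":0,"ty":0,"tz":0,"ax":0,"ay":0,"az":0},{"fingers":1,"tx":0,"ty":0,"tz":0,"ax":0,"ay":0,"az":0},{"fingers":1,"tx":0,"ty":0,"tz":0,"ax":0,"ay":0,"az":0}])

```text
time_s: 11.22
tcp_pos: [0.588, 0.1421, 0.2217]
ee_rot: [[0.0, -0.937, 0.35], [0.0, 0.35, 0.937], [-1.0, -0.0, 0.0]]
wrist_force: [0.9, -0.1, 0.2]
gripper_width: 0.248
```

```bash
cat > t.py <<'E'
import numpy as np,sys
for a in range(0,360,60):
    f=lambda d:np.array([.010*d/360,-.08*np.sin(np.radians(d)),.08*np.cos(np.radians(d))])/.75
    print(a,[tuple(np.round(f(a+12*k)-f(a),4)) for k in range(1,6)])
E
python3 t.py | sed 's/np.float64//g'
```

```text
0 [((0.0004), (-0.0222), (-0.0023)), ((0.0009), (-0.0434), (-0.0092)), ((0.0013), (-0.0627), (-0.0204)), ((0.0018), (-0.0793), (-0.0353)), ((0.0022), (-0.0924), (-0.0533))]
60 [((0.0004), (-0.0091), (-0.0204)), ((0.0009), (-0.0137), (-0.0422)), ((0.0013), (-0.0137), (-0.0645)), ((0.0018), (-0.0091), (-0.0863)), ((0.0022), (0.0), (-0.1067))]
120 [((0.0004), (0.0131), (-0.018)), ((0.0009), (0.0297), (-0.033)), ((0.0013), (0.049), (-0.0441)), ((0.0018), (0.0702), (-0.051)), ((0.0022), (0.0924), (-0.0533))]
180 [((0.0004), (0.0222), (0.0023)), ((0.0009), (0.0434), (0.0092)), ((0.0013), (0.0627), (0.0204)), ((0.0018), (0.0793), (0.0353)), ((0.0022), (0.0924), (0.0533))]
240 [((0.0004), (0.0091), (0.0204)), ((0.0009), (0.0137), (0.0422)), ((0.0013), (0.0137), (0.0645)), ((0.0018), (0.0091), (0.0863)), ((0.0022), (0.0), (0.1067))]
300 [((0.0004), (-0.0131), (0.018)), ((0.0009), (-0.0297), (0.033)), ((0.0013), (-0.049), (0.0441)), ((0.0018), (-0.0702), (0.051)), ((0.0022), (-0.0924), (0.0533))]
```

Call:
play_rows(commands=[{"fingers":1,"tx":0,"ty":0,"tz":0,"ax":0,"ay":0,"az":0},{"fingers":1,"tx":0,"ty":0,"tz":0,"ax":0,"ay":0,"az":0},{"fingers":1,"tx":0,"ty":0,"tz":0,"ax":0,"ay":0,"az":0}])

```text
time_s: 11.47
tcp_pos: [0.588, 0.1421, 0.2216]
ee_rot: [[0.0, -0.937, 0.35], [0.0, 0.35, 0.937], [-1.0, -0.0, 0.0]]
wrist_force: [0.4, 0.4, 0.6]
gripper_width: 0.232
```

Call:
play_rows(commands=[{"fingers":1,"tx":0.0004,"ty":-0.0222,"tz":-0.0023,"ax":0,"ay":0,"az":0},{"fingers":1,"tx":0.0009,"ty":-0.0434,"tz":-0.0092,"ax":0,"ay":0,"az":0},{"fingers":1,"tx":0.0013,"ty":-0.0627,"tz":-0.0204,"ax":0,"ay":0,"az":0},{"fingers":1,"tx":0.0018,"ty":-0.0793,"tz":-0.0353,"ax":0,"ay":0,"az":0},{"fingers":1,"tx":0.0022,"ty":-0.0924,"tz":-0.0533,"ax":0,"ay":0,"az":0}])

```text
time_s: 11.88
tcp_pos: [0.6393, 0.081, 0.2203]
ee_rot: [[0.0, -0.937, 0.349], [0.001, 0.349, 0.937], [-1.0, 0.0, 0.001]]
wrist_force: [-2.4, 2.6, 3.2]
gripper_width: 0.232
```

Call:
play_rows(commands=[{"fingers":1,"tx":0.0004,"ty":-0.0091,"tz":-0.0204,"ax":0,"ay":0,"az":0},{"fingers":1,"tx":0.0009,"ty":-0.0137,"tz":-0.0422,"ax":0,"ay":0,"az":0},{"fingers":1,"tx":0.0013,"ty":-0.0137,"tz":-0.0645,"ax":0,"ay":0,"az":0},{"fingers":1,"tx":0.0018,"ty":-0.0091,"tz":-0.0863,"ax":0,"ay":0,"az":0},{"fingers":1,"tx":0.0022,"ty":0,"tz":-0.1067,"ax":0,"ay":0,"az":0}])

```text
time_s: 12.3
tcp_pos: [0.6114, 0.0046, 0.219]
ee_rot: [[0.004, -0.937, 0.351], [0.001, 0.351, 0.937], [-1.0, -0.003, 0.002]]
wrist_force: [0.2, 4.1, 3.3]
gripper_width: 0.233
```

Run:
```python
from h import *
np.set_printoptions(precision=4,suppress=True)
for _ in range(2):
    s=r.sense(); d=np.array(s['tcp_pos'])-[.588,.1421,.2216]; R=np.array([[0,-.9367,.3502],[0,.3502,.9367],[-1,0,0]])
    q=R.T@d; print(q, 'delta',np.degrees(np.arctan2(-q[1],q[2]+.08)),np.hypot(q[1],q[2]+.08),s['wrist_force'],s['gripper_width'],s['joints']); viewer.capture('side')
```

```text
[ 0.0026 -0.0701 -0.1206] delta 120.0990378434377 0.08097424764443799 [0.1803 4.0752 3.2573] 0.2329196139016956 [ 15.582   21.5376  -3.6604  -0.0005 -64.5817 -36.1034]
[ 0.0024 -0.0683 -0.1233] delta 122.36846303942298 0.08080728329519843 [ 1.0953 -1.4631  1.3842] 0.23647774839076954 [ 15.4742  21.3502  -3.9203  -0.0056 -64.6617 -36.0933]
```

Call:
play_rows(commands=[{"fingers":1,"tx":0.0004,"ty":0.0131,"tz":-0.018,"ax":0,"ay":0,"az":0},{"fingers":1,"tx":0.0009,"ty":0.0297,"tz":-0.033,"ax":0,"ay":0,"az":0},{"fingers":1,"tx":0.0013,"ty":0.049,"tz":-0.0441,"ax":0,"ay":0,"az":0},{"fingers":1,"tx":0.0018,"ty":0.0702,"tz":-0.051,"ax":0,"ay":0,"az":0},{"fingers":1,"tx":0.0022,"ty":0.0924,"tz":-0.0533,"ax":0,"ay":0,"az":0}])

```text
time_s: 12.82
tcp_pos: [0.5327, -0.0086, 0.2176]
ee_rot: [[0.004, -0.937, 0.351], [-0.001, 0.351, 0.937], [-1.0, -0.004, 0.0]]
wrist_force: [3.5, 0.7, 2.2]
gripper_width: 0.235
```

Call:
play_rows(commands=[{"fingers":1,"tx":0.0004,"ty":0.0222,"tz":0.0023,"ax":0,"ay":0,"az":0},{"fingers":1,"tx":0.0009,"ty":0.0434,"tz":0.0092,"ax":0,"ay":0,"az":0},{"fingers":1,"tx":0.0013,"ty":0.0627,"tz":0.0204,"ax":0,"ay":0,"az":0},{"fingers":1,"tx":0.0018,"ty":0.0793,"tz":0.0353,"ax":0,"ay":0,"az":0},{"fingers":1,"tx":0.0022,"ty":0.0924,"tz":0.0533,"ax":0,"ay":0,"az":0}])

```text
time_s: 13.23
tcp_pos: [0.4813, 0.0538, 0.2158]
ee_rot: [[0.003, -0.937, 0.35], [-0.001, 0.35, 0.937], [-1.0, -0.003, 0.0]]
wrist_force: [5.9, -3.6, -0.6]
gripper_width: 0.237
```

```bash
cat > st.py <<'E'
from h import *
np.set_printoptions(precision=4,suppress=True)
for i in range(2):
    s=r.sense(); d=np.array(s['tcp_pos'])-[.588,.1421,.2216]; R=np.array([[0,-.9367,.3502],[0,.3502,.9367],[-1,0,0]])
    q=R.T@d; print(q, 'delta',np.degrees(np.arctan2(-q[1],q[2]+.08))%360,np.hypot(q[1],q[2]+.08),s['wrist_force'],s['gripper_width'],s['time_s'])
    if not i: c=viewer.capture('side')
E
python3 st.py
```

```text
[ 0.0058  0.069  -0.1201] delta 239.86245894218706 0.0797857210548552 [ 5.8803 -3.6081 -0.6397] 0.23724709708711003 13.2333
[ 0.0059  0.0699 -0.1183] delta 241.31747538172442 0.07970421904973535 [1.5332 0.5982 0.7763] 0.23014668780028322 13.2833
```

Call:
play_rows(commands=[{"fingers":1,"tx":0.0004,"ty":0.0091,"tz":0.0204,"ax":0,"ay":0,"az":0},{"fingers":1,"tx":0.0009,"ty":0.0137,"tz":0.0422,"ax":0,"ay":0,"az":0},{"fingers":1,"tx":0.0013,"ty":0.0137,"tz":0.0645,"ax":0,"ay":0,"az":0},{"fingers":1,"tx":0.0018,"ty":0.0091,"tz":0.0863,"ax":0,"ay":0,"az":0},{"fingers":1,"tx":0.0022,"ty":0.0,"tz":0.1067,"ax":0,"ay":0,"az":0}])

```text
time_s: 13.7
tcp_pos: [0.5091, 0.1283, 0.2137]
ee_rot: [[-0.001, -0.937, 0.349], [-0.003, 0.349, 0.937], [-1.0, -0.0, -0.004]]
wrist_force: [2.2, -9.1, 2.8]
gripper_width: 0.233
```

```bash
python3 st.py
python3 - <<'E'
import numpy as np
f=lambda d:np.array([.010*d/360,-.08*np.sin(np.radians(d)),.08*np.cos(np.radians(d))])/.75
for a in range(300,420,20): print(a,[tuple(float(v) for v in np.round(f(a+5*k)-f(a),4)) for k in range(1,5)])
E
```

```text
[ 0.0079  0.0691 -0.0405] delta 299.7365637319367 0.07956047147344698 [ 2.2352 -9.0762  2.7797] 0.23283171130087785 13.7
[ 0.008   0.0673 -0.0379] delta 302.0584472032363 0.079387866709978 [ 2.806  -0.5809  5.0601] 0.23205346048498646 13.75
300 [(0.0002, -0.005, 0.0078), (0.0004, -0.0107, 0.0152), (0.0006, -0.017, 0.0221), (0.0007, -0.0238, 0.0284)]
320 [(0.0002, -0.0074, 0.0057), (0.0004, -0.0152, 0.0107), (0.0006, -0.0235, 0.015), (0.0007, -0.0321, 0.0185)]
340 [(0.0002, -0.0089, 0.0028), (0.0004, -0.018, 0.0048), (0.0006, -0.0272, 0.006), (0.0007, -0.0365, 0.0064)]
360 [(0.0002, -0.0093, -0.0004), (0.0004, -0.0185, -0.0016), (0.0006, -0.0276, -0.0036), (0.0007, -0.0365, -0.0064)]
380 [(0.0002, -0.0086, -0.0036), (0.0004, -0.0169, -0.0079), (0.0006, -0.0247, -0.0129), (0.0007, -0.0321, -0.0185)]
400 [(0.0002, -0.0069, -0.0063), (0.0004, -0.0131, -0.0131), (0.0006, -0.0188, -0.0205), (0.0007, -0.0238, -0.0284)]
```

Call:
play_rows(commands=[{"fingers":1,"tx":0.0002,"ty":-0.005,"tz":0.0078,"ax":0,"ay":0,"az":0},{"fingers":1,"tx":0.0004,"ty":-0.0107,"tz":0.0152,"ax":0,"ay":0,"az":0},{"fingers":1,"tx":0.0004,"ty":-0.0107,"tz":0.0152,"ax":0,"ay":0,"az":0}])

```text
time_s: 14.0
tcp_pos: [0.5212, 0.1365, 0.2132]
ee_rot: [[-0.0, -0.937, 0.35], [-0.002, 0.35, 0.937], [-1.0, -0.0, -0.002]]
wrist_force: [1.0, -2.5, 4.5]
gripper_width: 0.231
```

```bash
python3 st.py
```

```text
[ 0.0084  0.0606 -0.0286] delta 310.30499626463745 0.07943318904944886 [ 0.985  -2.4556  4.4651] 0.230858225577605 14.0
[ 0.0083  0.0607 -0.0287] delta 310.22540803590374 0.07944447270432438 [ 2.2599 -3.412   3.272 ] 0.23192468827212248 14.05
```

Call:
play_rows(commands=[{"fingers":1,"tx":0.0002,"ty":-0.0063,"tz":0.0069,"ax":0,"ay":0,"az":0},{"fingers":1,"tx":0.0003,"ty":-0.0131,"tz":0.0132,"ax":0,"ay":0,"az":0},{"fingers":1,"tx":0.0003,"ty":-0.0131,"tz":0.0132,"ax":0,"ay":0,"az":0}])

```text
time_s: 14.3
tcp_pos: [0.5324, 0.1417, 0.2129]
ee_rot: [[-0.004, -0.937, 0.35], [-0.003, 0.35, 0.937], [-1.0, 0.003, -0.004]]
wrist_force: [-3.6, -3.8, 8.1]
gripper_width: 0.232
```

```bash
python3 st.py
```

```text
[ 0.0087  0.0519 -0.0198] delta 319.21063022856026 0.07951388929417148 [-3.5959 -3.8072  8.1255] 0.23245022652915118 14.3
[ 0.0087  0.052  -0.0199] delta 319.1648020858485 0.07949852117920266 [-4.6495 -3.6026  6.9857] 0.23291961241128645 14.35
```

Call:
play_rows(commands=[{"fingers":1,"tx":0.0,"ty":-0.0037,"tz":0.0029,"ax":0,"ay":0,"az":0},{"fingers":1,"tx":0.0,"ty":-0.0074,"tz":0.0057,"ax":0,"ay":0,"az":0},{"fingers":1,"tx":0.0,"ty":-0.0074,"tz":0.0057,"ax":0,"ay":0,"az":0}])

```text
time_s: 14.6
tcp_pos: [0.5371, 0.1433, 0.2127]
ee_rot: [[-0.008, -0.937, 0.35], [-0.004, 0.351, 0.937], [-1.0, 0.006, -0.006]]
wrist_force: [-8.4, -3.0, 10.3]
gripper_width: 0.232
```

```bash
python3 st.py
```

```text
[ 0.0089  0.0481 -0.0167] delta 322.77656742940013 0.07952499181051949 [-8.3874 -3.0128 10.2716] 0.23221513768670488 14.6
[ 0.0088  0.0481 -0.0167] delta 322.76358798526724 0.07950547285403314 [-7.4086 -3.5614  9.2841] 0.23515021507378114 14.65
```

Call:
play_rows(commands=[{"fingers":1,"tx":0.0,"ty":-0.0039,"tz":0.0025,"ax":0,"ay":0,"az":0},{"fingers":1,"tx":0.0,"ty":-0.0078,"tz":0.005,"ax":0,"ay":0,"az":0},{"fingers":1,"tx":0.0,"ty":-0.0078,"tz":0.005,"ax":0,"ay":0,"az":0}])

```text
time_s: 14.9
tcp_pos: [0.5425, 0.1448, 0.2126]
ee_rot: [[-0.011, -0.936, 0.351], [-0.004, 0.351, 0.937], [-1.0, 0.009, -0.008]]
wrist_force: [-12.3, -2.4, 11.9]
gripper_width: 0.233
```

```bash
python3 st.py
```

```text
[ 0.009   0.0435 -0.0134] delta 326.81532597743984 0.0795273117110104 [-12.2871  -2.4028  11.887 ] 0.2332430846173065 14.9
[ 0.009   0.0435 -0.0135] delta 326.7878057207525 0.0794950973712411 [-11.9462  -1.638   11.1473] 0.23188787143951078 14.95
```

Call:
play_rows(commands=[{"fingers":1,"tx":-0.0005,"ty":-0.004,"tz":0.0022,"ax":0,"ay":0,"az":0},{"fingers":1,"tx":-0.0005,"ty":-0.0078,"tz":0.0042,"ax":0,"ay":0,"az":0},{"fingers":1,"tx":-0.0005,"ty":-0.0078,"tz":0.0042,"ax":0,"ay":0,"az":0}])

```text
time_s: 15.2
tcp_pos: [0.5477, 0.1457, 0.2126]
ee_rot: [[-0.014, -0.936, 0.351], [-0.004, 0.351, 0.936], [-1.0, 0.012, -0.009]]
wrist_force: [-14.7, -0.4, 12.7]
gripper_width: 0.233
```

```bash
python3 st.py
```

```text
[ 0.009   0.039  -0.0107] delta 330.5821099642197 0.07950195166365304 [-14.7229  -0.4285  12.6821] 0.23316600321759537 15.2
[ 0.0091  0.0391 -0.0108] delta 330.5563137951784 0.07950840729142573 [-14.5137  -0.5927  12.0332] 0.23261080080629296 15.25
```

Run:
```python
from h import *
s=r.sense();c=viewer.capture('wrist');a=viewer.capture('scene')
u=proj([.562,.0695,.11],a)[0];x,y=u.astype(int)
A=cv2.resize(a['image'][y-60:y+60,x-60:x+60],(400,400),interpolation=cv2.INTER_CUBIC)
u=proj([.562,.0695,.2],c,s)[0];print(u);x,y=u.astype(int);y=max(y,60)
W=cv2.resize(c['image'][y-60:y+60,x-60:x+60],(400,400),interpolation=cv2.INTER_CUBIC)
save(np.hstack([A,W]),'p3.png')
```

```text
[190.56348771 132.90016523]
```

View pics/p3.png

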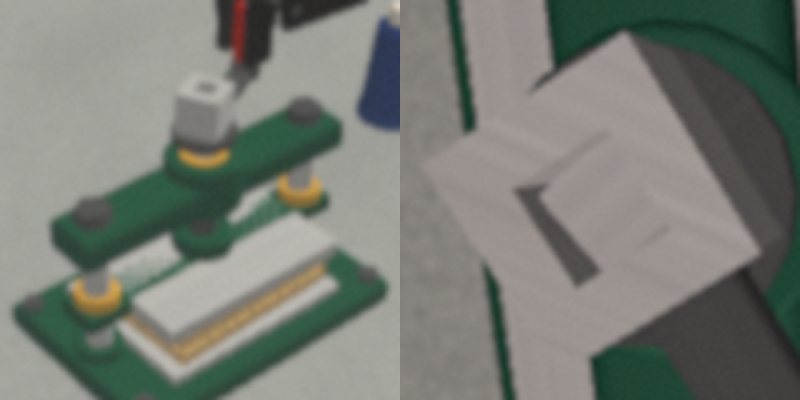

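The boards and platen are in firm contact, and the hub is flat on the collar with the square seated (against one side of the hole, at crop (600,210)). Knob force is about 14.5 N. I unload the arm, then release.

Call:
play_rows(commands=[{"fingers":1,"tx":-0.002,"ty":0.003,"tz":-0.0015,"ax":0,"ay":0,"az":0},{"fingers":1,"tx":-0.0045,"ty":0.006,"tz":-0.003,"ax":0,"ay":0,"az":0},{"fingers":1,"tx":-0.0045,"ty":0.006,"tz":-0.003,"ax":0,"ay":0,"az":0}])

```text
time_s: 15.6
tcp_pos: [0.5425, 0.1446, 0.2133]
ee_rot: [[-0.015, -0.936, 0.352], [-0.004, 0.352, 0.936], [-1.0, 0.012, -0.009]]
wrist_force: [-10.0, -2.2, 0.9]
gripper_width: 0.234
```

```bash
python3 st.py
```

```text
[ 0.0083  0.0435 -0.0136] delta 326.77064845205143 0.0793704364941542 [-9.986  -2.1994  0.9212] 0.23368814073574617 15.6
[ 0.0083  0.0435 -0.0135] delta 326.82686402188745 0.07941903687766615 [-8.8798 -3.0793  0.5852] 0.2304815504913939 15.65
```

Call:
play_rows(commands=[{"fingers":1,"tx":0,"ty":0.004,"tz":-0.0025,"ax":0,"ay":0,"az":0},{"fingers":1,"tx":0,"ty":0.008,"tz":-0.005,"ax":0,"ay":0,"az":0},{"fingers":1,"tx":0,"ty":0.008,"tz":-0.005,"ax":0,"ay":0,"az":0}])

```text
time_s: 15.9
tcp_pos: [0.5371, 0.1432, 0.2135]
ee_rot: [[-0.011, -0.936, 0.352], [-0.004, 0.352, 0.936], [-1.0, 0.009, -0.008]]
wrist_force: [-5.0, -2.8, -1.9]
gripper_width: 0.234
```

```bash
python3 st.py
```

```text
[ 0.0081  0.0481 -0.0168] delta 322.74909568971134 0.07938947081382622 [-4.9872 -2.8051 -1.941 ] 0.23413176895863605 15.9
[ 0.0081  0.048  -0.0168] delta 322.7947520931551 0.07940317635734151 [-5.2008 -4.0859 -1.2497] 0.2313617063877762 15.95
```

The unloading was springy: the knob followed back as the force fell, so compliance in the grip hides the true screw angle. I push again, a bit harder, and measure the real crank angle in the wrist image under load.

Call:
play_rows(commands=[{"fingers":1,"tx":0.001,"ty":-0.006,"tz":0.0035,"ax":0,"ay":0,"az":0},{"fingers":1,"tx":0.002,"ty":-0.012,"tz":0.007,"ax":0,"ay":0,"az":0},{"fingers":1,"tx":0.002,"ty":-0.018,"tz":0.01,"ax":0,"ay":0,"az":0},{"fingers":1,"tx":0.002,"ty":-0.024,"tz":0.013,"ax":0,"ay":0,"az":0},{"fingers":1,"tx":0.002,"ty":-0.024,"tz":0.013,"ax":0,"ay":0,"az":0}])

```text
time_s: 16.37
tcp_pos: [0.5543, 0.1465, 0.2127]
ee_rot: [[-0.02, -0.936, 0.351], [-0.005, 0.351, 0.936], [-1.0, 0.017, -0.012]]
wrist_force: [-18.4, 0.2, 9.4]
gripper_width: 0.237
```

```bash
python3 st.py
cat > hub.py <<'E'
from h import *
import sys
s=r.sense();c=viewer.capture('wrist');u=proj([.562,.0695,.2],c,s)[0];x,y=u.astype(int);y=max(y,60);x=max(x,60)
np.savez('hub.npz',p=s['tcp_pos'],R=s['ee_rot'],x0=x-60,y0=y-60)
save(cv2.resize(c['image'][y-60:y+60,x-60:x+60],(600,600),interpolation=cv2.INTER_CUBIC),sys.argv[1])
E
python3 hub.py p4.png
```

```text
[ 0.0089  0.0331 -0.0077] delta 335.40264461923556 0.07953525575059141 [-18.3552   0.1739   9.4315] 0.23684291829521764 16.3667
[ 0.0089  0.0331 -0.0077] delta 335.3752854986138 0.07952721476759572 [-18.0089   0.3091   9.3074] 0.2327251580382797 16.4167
```

View pics/p4.png

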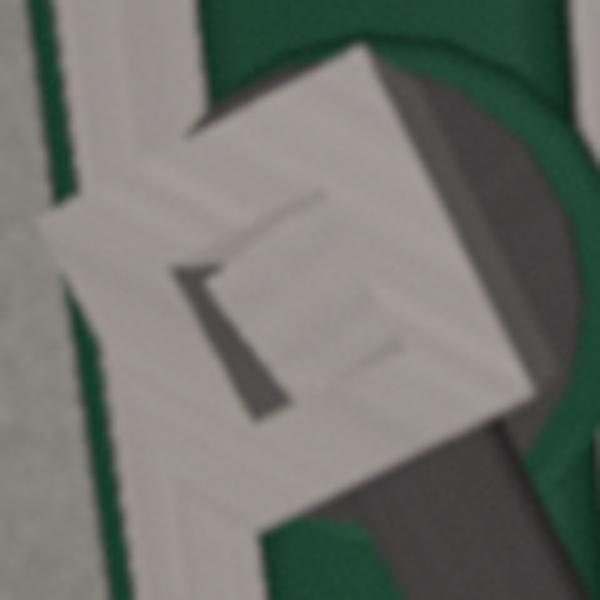

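Hub corners at crop (38,220), (365,45), (535,390) and (262,532); the square is inside, at about (300,300).

Run:
```python
from h import *
np.set_printoptions(precision=4,suppress=True)
d=np.load('hub.npz');s=dict(tcp_pos=d['p'],ee_rot=d['R']);c=viewer.capture('wrist')
def go(P,k,s,o,z):
    q=np.array([onz(o+(np.array(p)+.5)/k-.5,z,c,s) for p in P]);e=np.roll(q,-1,0)-q
    print(q.mean(0),np.linalg.norm(e,axis=1),np.degrees(np.arctan2(e[:,1],e[:,0]))%90)
o=np.array([d['x0'],d['y0']])
go([(38,220),(365,45),(535,390),(262,532)],5,s,o,.207)
go([(208,285),(285,402)],5,s,o,.201)
R3=np.array([[-.014,-.936,.351],[-.004,.351,.936],[-1,.012,-.009]])
go([(25,165),(228,32),(360,255),(190,355)],3.3333,dict(tcp_pos=np.array([.5477,.1457,.2126]),ee_rot=R3),np.array([130,72]),.207)
```

```text
[0.5608 0.0697 0.207 ] [0.0321 0.0319 0.0278 0.0325] [ 5.3723  4.9591  6.1133 12.6384]
[0.568  0.0711 0.201 ] [0.0123 0.0123] [10.796 10.796]
[0.5611 0.0699 0.207 ] [0.032  0.0323 0.027  0.0322] [ 9.9069  9.0199  8.9574 17.9139]
```

Under load the hub leads the square by about 5.4°, which is the full play. Winding resistance is 18 N, and the estimated screw angle is about 7.1 or more. That is firm, so I unload to near zero force and release.

Call:
play_rows(commands=[{"fingers":1,"tx":-0.002,"ty":0.01,"tz":-0.006,"ax":0,"ay":0,"az":0},{"fingers":1,"tx":-0.003,"ty":0.018,"tz":-0.01,"ax":0,"ay":0,"az":0},{"fingers":1,"tx":-0.003,"ty":0.026,"tz":-0.0145,"ax":0,"ay":0,"az":0},{"fingers":1,"tx":-0.003,"ty":0.03,"tz":-0.017,"ax":0,"ay":0,"az":0},{"fingers":1,"tx":-0.003,"ty":0.03,"tz":-0.017,"ax":0,"ay":0,"az":0}])

```text
time_s: 16.93
tcp_pos: [0.5325, 0.1417, 0.214]
ee_rot: [[-0.01, -0.936, 0.352], [-0.004, 0.352, 0.936], [-1.0, 0.008, -0.007]]
wrist_force: [-1.0, -5.3, -4.1]
gripper_width: 0.232
```

```bash
python3 st.py
```

```text
[ 0.0076  0.0518 -0.0199] delta 319.2512472468149 0.07939701613942567 [-0.961  -5.3244 -4.1055] 0.23201262304735434 16.9333
[ 0.0077  0.0517 -0.0198] delta 319.3230169285797 0.07937841637817841 [-1.9689 -5.6833 -3.9414] 0.2366248093456291 16.9833
```

Call:
play_rows(commands=[{"fingers":1,"tx":0.002,"ty":0,"tz":0,"ax":0,"ay":0,"az":0},{"fingers":1,"tx":0.002,"ty":0,"tz":0,"ax":0,"ay":0,"az":0},{"fingers":0.3,"tx":0.002,"ty":0,"tz":0,"ax":0,"ay":0,"az":0},{"fingers":0.3,"tx":0.002,"ty":0,"tz":0,"ax":0,"ay":0,"az":0},{"fingers":0.3,"tx":0.002,"ty":0,"tz":0,"ax":0,"ay":0,"az":0}])

```text
time_s: 17.4
tcp_pos: [0.5359, 0.1442, 0.2151]
ee_rot: [[-0.001, -0.937, 0.35], [0.0, 0.35, 0.937], [-1.0, 0.001, -0.0]]
wrist_force: [-0.4, 0.3, -1.3]
gripper_width: 0.327
```

Call:
play_rows(commands=[{"fingers":-0.3,"tx":0,"ty":0,"tz":0,"ax":0,"ay":0,"az":0},{"fingers":-0.3,"tx":0,"ty":0,"tz":0,"ax":0,"ay":0,"az":0},{"fingers":-0.3,"tx":0,"ty":0,"tz":0,"ax":0,"ay":0,"az":0},{"fingers":-0.3,"tx":-0.01,"ty":0,"tz":0,"ax":0,"ay":0,"az":0},{"fingers":-0.3,"tx":-0.03,"ty":0,"tz":0,"ax":0,"ay":0,"az":0}])

```text
time_s: 17.82
tcp_pos: [0.5352, 0.1436, 0.2372]
ee_rot: [[-0.003, -0.937, 0.35], [-0.001, 0.35, 0.937], [-1.0, 0.003, -0.003]]
wrist_force: [-0.3, -0.8, -0.9]
gripper_width: 0.612
```

Call:
play_rows(commands=[{"fingers":-0.3,"tx":-0.03,"ty":0,"tz":0,"ax":0,"ay":0,"az":0},{"fingers":-0.3,"tx":-0.06,"ty":0,"tz":0,"ax":0,"ay":0,"az":0},{"fingers":-0.3,"tx":-0.09,"ty":0,"tz":0.03,"ax":0,"ay":0,"az":0},{"fingers":-0.3,"tx":-0.09,"ty":0,"tz":0.03,"ax":0,"ay":0,"az":0},{"fingers":-0.3,"tx":-0.09,"ty":0,"tz":0.03,"ax":0,"ay":0,"az":0}])

```text
time_s: 18.23
tcp_pos: [0.5446, 0.1659, 0.3076]
ee_rot: [[0.003, -0.937, 0.349], [0.002, 0.349, 0.937], [-1.0, -0.002, 0.003]]
wrist_force: [0.5, 0.0, -1.2]
gripper_width: 0.652
```

Run:
```python
from h import *
s=r.sense();print(s['tcp_pos'],s['wrist_force'],s['time_s']);c=viewer.capture('wrist');a=viewer.capture('side')
u=proj([.562,.0695,.15],a)[0];x,y=u.astype(int)
A=cv2.resize(a['image'][y-50:y+70,x-60:x+60],(400,400),interpolation=cv2.INTER_CUBIC)
u=proj([.562,.0695,.2],c,s)[0];print(u);x,y=u.astype(int);y=max(y,50);x=max(x,50);print(x,y)
np.savez('fin.npz',p=s['tcp_pos'],R=s['ee_rot'],x0=x-50,y0=y-50)
W=cv2.resize(c['image'][y-50:y+50,x-50:x+50],(400,400),interpolation=cv2.INTER_CUBIC)
save(np.hstack([A,W]),'p5.png')
```

```text
[0.54461673 0.16587952 0.30757941] [ 0.53488046  0.02545405 -1.24487771] 18.2333
[209.65269457 101.38898072]
209 101
```

View pics/p5.png

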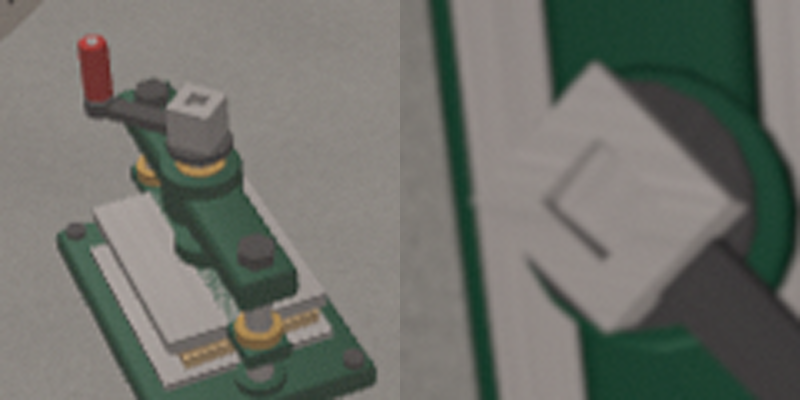

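The crank sits level and home, hub flat on the collar at side crop (200,150), arm free. Hub corners in the wrist crop are (72,200), (195,60), (348,207) and (210,332). I check the final angle.

Run:
```python
from h import *
np.set_printoptions(precision=4,suppress=True)
d=np.load('fin.npz');s=dict(tcp_pos=d['p'],ee_rot=d['R']);c=viewer.capture('wrist');o=np.array([d['x0'],d['y0']])
def go(P,z):
    q=np.array([onz(o+(np.array(p)+.5)/4-.5,z,c,s) for p in P]);e=np.roll(q,-1,0)-q
    print(q.mean(0),np.linalg.norm(e,axis=1),np.degrees(np.arctan2(e[:,1],e[:,0]))%90)
for z in (.207,): go([(72,200),(195,60),(348,207),(210,332)],z)
go([(145,203),(205,258)],.201)
print(r.sense()['wrist_force'])
```

```text
[0.5603 0.0701 0.207 ] [0.0322 0.0353 0.033  0.0325] [24.5837 26.0065 19.7742 24.9698]
[0.5686 0.0721 0.201 ] [0.0141 0.0141] [26.5555 26.5555]
[ 1.0196  0.3007 -0.2866]
```

The crank sprang back about 4° when released while still slightly loaded, so the remaining platen preload is uncertain. There is plenty of time, so I will re-grip, wind again, and back off into the free play before opening.

Call:
play_rows(commands=[{"fingers":-0.3,"tx":0.0,"ty":0.0097,"tz":-0.0374,"ax":0,"ay":0,"az":0},{"fingers":-0.3,"tx":0.03,"ty":0.0097,"tz":-0.0374,"ax":0,"ay":0,"az":0},{"fingers":-0.3,"tx":0.07,"ty":0.0097,"tz":-0.0374,"ax":0,"ay":0,"az":0},{"fingers":-0.3,"tx":0.11,"ty":0.0097,"tz":-0.0374,"ax":0,"ay":0,"az":0},{"fingers":-0.3,"tx":0.1248,"ty":0.0097,"tz":-0.0374,"ax":0,"ay":0,"az":0}])

```text
time_s: 18.8
tcp_pos: [0.5241, 0.1394, 0.2071]
ee_rot: [[-0.009, -0.936, 0.352], [-0.003, 0.352, 0.936], [-1.0, 0.007, -0.006]]
wrist_force: [0.3, -0.5, -1.4]
gripper_width: 0.648
```

Call:
play_rows(commands=[{"fingers":-0.3,"tx":0,"ty":0,"tz":0,"ax":0,"ay":0,"az":0},{"fingers":1,"tx":0,"ty":0,"tz":0,"ax":0,"ay":0,"az":0},{"fingers":1,"tx":0,"ty":0,"tz":0,"ax":0,"ay":0,"az":0},{"fingers":1,"tx":0,"ty":0,"tz":0,"ax":0,"ay":0,"az":0},{"fingers":1,"tx":0,"ty":0,"tz":0,"ax":0,"ay":0,"az":0}])

```text
time_s: 19.22
tcp_pos: [0.5278, 0.1415, 0.2135]
ee_rot: [[0.002, -0.937, 0.35], [0.001, 0.35, 0.937], [-1.0, -0.002, 0.002]]
wrist_force: [-0.7, -0.3, -0.7]
gripper_width: 0.432
```

Call:
play_rows(commands=[{"fingers":1,"tx":0,"ty":0,"tz":0,"ax":0,"ay":0,"az":0},{"fingers":1,"tx":0,"ty":0,"tz":0,"ax":0,"ay":0,"az":0},{"fingers":1,"tx":0,"ty":0,"tz":0,"ax":0,"ay":0,"az":0},{"fingers":1,"tx":0,"ty":0,"tz":0,"ax":0,"ay":0,"az":0},{"fingers":1,"tx":0,"ty":0,"tz":0,"ax":0,"ay":0,"az":0}])

```text
time_s: 19.63
tcp_pos: [0.5275, 0.1412, 0.2127]
ee_rot: [[0.001, -0.937, 0.35], [0.0, 0.35, 0.937], [-1.0, -0.001, 0.0]]
wrist_force: [0.1, 0.5, 1.5]
gripper_width: 0.231
```

```bash
python3 st.py
```

```text
[ 0.0089  0.0564 -0.022 ] delta 315.82311732747706 0.0808887605946568 [0.1232 0.4728 1.5366] 0.23120800920644066 19.6333
[ 0.0089  0.0564 -0.022 ] delta 315.83328844117466 0.08090220828838046 [-0.1939 -0.4343  2.8368] 0.23199322529883398 19.6833
```

Call:
play_rows(commands=[{"fingers":1,"tx":0,"ty":-0.0036,"tz":0.0031,"ax":0,"ay":0,"az":0},{"fingers":1,"tx":0,"ty":-0.0071,"tz":0.0061,"ax":0,"ay":0,"az":0},{"fingers":1,"tx":0,"ty":-0.0071,"tz":0.0061,"ax":0,"ay":0,"az":0},{"fingers":1,"tx":0,"ty":-0.0071,"tz":0.0061,"ax":0,"ay":0,"az":0}])

```text
time_s: 20.02
tcp_pos: [0.5325, 0.1433, 0.2124]
ee_rot: [[-0.004, -0.937, 0.35], [-0.001, 0.35, 0.937], [-1.0, 0.003, -0.003]]
wrist_force: [-6.5, 0.4, 5.8]
gripper_width: 0.236
```

Call:
play_rows(commands=[{"fingers":1,"tx":0,"ty":-0.0036,"tz":0.003,"ax":0,"ay":0,"az":0},{"fingers":1,"tx":0,"ty":-0.0071,"tz":0.0059,"ax":0,"ay":0,"az":0},{"fingers":1,"tx":0,"ty":-0.0071,"tz":0.0059,"ax":0,"ay":0,"az":0},{"fingers":1,"tx":0,"ty":-0.0071,"tz":0.0059,"ax":0,"ay":0,"az":0}])

```text
time_s: 20.35
tcp_pos: [0.5378, 0.1452, 0.2123]
ee_rot: [[-0.007, -0.937, 0.35], [-0.003, 0.35, 0.937], [-1.0, 0.006, -0.005]]
wrist_force: [-8.9, 0.4, 7.3]
gripper_width: 0.232
```

Call:
play_rows(commands=[{"fingers":1,"tx":0,"ty":-0.008,"tz":0.0047,"ax":0,"ay":0,"az":0},{"fingers":1,"tx":0,"ty":-0.0161,"tz":0.0093,"ax":0,"ay":0,"az":0},{"fingers":1,"tx":0,"ty":-0.0161,"tz":0.0093,"ax":0,"ay":0,"az":0},{"fingers":1,"tx":0,"ty":-0.0161,"tz":0.0093,"ax":0,"ay":0,"az":0}])

```text
time_s: 20.68
tcp_pos: [0.5498, 0.1478, 0.2121]
ee_rot: [[-0.011, -0.937, 0.35], [-0.002, 0.35, 0.937], [-1.0, 0.009, -0.006]]
wrist_force: [-14.3, 2.8, 10.9]
gripper_width: 0.234
```

```bash
python3 st.py
```

```text
[ 0.0095  0.0378 -0.008 ] delta 332.28948708577326 0.08130670108899458 [-14.3035   2.8066  10.9364] 0.23418566105123054 20.6833
[ 0.0095  0.0378 -0.008 ] delta 332.2686412595699 0.08130466578439602 [-14.1742   3.7896  10.1659] 0.23157451034044102 20.7333
```

Call:
play_rows(commands=[{"fingers":1,"tx":0,"ty":0.0053,"tz":-0.003,"ax":0,"ay":0,"az":0},{"fingers":1,"tx":-0.001,"ty":0.0107,"tz":-0.006,"ax":0,"ay":0,"az":0},{"fingers":1,"tx":-0.001,"ty":0.0161,"tz":-0.0093,"ax":0,"ay":0,"az":0},{"fingers":1,"tx":-0.001,"ty":0.02,"tz":-0.0125,"ax":0,"ay":0,"az":0},{"fingers":1,"tx":-0.001,"ty":0.02,"tz":-0.0125,"ax":0,"ay":0,"az":0}])

```text
time_s: 21.15
tcp_pos: [0.5354, 0.1444, 0.2126]
ee_rot: [[-0.003, -0.937, 0.35], [-0.001, 0.35, 0.937], [-1.0, 0.002, -0.002]]
wrist_force: [-4.5, 1.0, 2.3]
gripper_width: 0.235
```

Call:
play_rows(commands=[{"fingers":1,"tx":0,"ty":0.0025,"tz":-0.002,"ax":0,"ay":0,"az":0},{"fingers":1,"tx":0,"ty":0.005,"tz":-0.0042,"ax":0,"ay":0,"az":0},{"fingers":1,"tx":0,"ty":0.0075,"tz":-0.0064,"ax":0,"ay":0,"az":0},{"fingers":1,"tx":0,"ty":0.0103,"tz":-0.0088,"ax":0,"ay":0,"az":0},{"fingers":1,"tx":0,"ty":0.0103,"tz":-0.0088,"ax":0,"ay":0,"az":0}])

```text
time_s: 21.57
tcp_pos: [0.5275, 0.1412, 0.213]
ee_rot: [[0.001, -0.937, 0.35], [0.0, 0.35, 0.937], [-1.0, -0.001, 0.001]]
wrist_force: [0.4, 0.3, -0.8]
gripper_width: 0.229
```

```bash
python3 st.py
```

```text
[ 0.0086  0.0564 -0.0221] delta 315.77015000101494 0.08082073069494645 [ 0.364   0.2672 -0.7695] 0.2287679472034611 21.5667
[ 0.0087  0.0563 -0.022 ] delta 315.8109449260983 0.08082757210930128 [-0.2802  0.0449 -0.6981] 0.2313240240721985 21.6167
```

Loading and unloading lines: about 3.5 N is needed to move on from the rest position and 0 N to hold it. So friction balances about 1.75 N of spring preload at the knob, roughly 90 N at the platen. The force is zero now, so I release and retreat.

Call:
play_rows(commands=[{"fingers":0.3,"tx":0,"ty":0,"tz":0,"ax":0,"ay":0,"az":0},{"fingers":0.3,"tx":0,"ty":0,"tz":0,"ax":0,"ay":0,"az":0},{"fingers":-0.3,"tx":0,"ty":0,"tz":0,"ax":0,"ay":0,"az":0},{"fingers":-0.3,"tx":0,"ty":0,"tz":0,"ax":0,"ay":0,"az":0},{"fingers":-0.3,"tx":0,"ty":0,"tz":0,"ax":0,"ay":0,"az":0}])

```text
time_s: 22.03
tcp_pos: [0.5274, 0.1412, 0.213]
ee_rot: [[0.0, -0.937, 0.35], [0.0, 0.35, 0.937], [-1.0, -0.0, 0.0]]
wrist_force: [-0.3, 0.0, 0.3]
gripper_width: 0.49
```

Call:
play_rows(commands=[{"fingers":-0.3,"tx":-0.01,"ty":0,"tz":0,"ax":0,"ay":0,"az":0},{"fingers":-0.3,"tx":-0.04,"ty":0,"tz":0,"ax":0,"ay":0,"az":0},{"fingers":-0.3,"tx":-0.09,"ty":0,"tz":0,"ax":0,"ay":0,"az":0},{"fingers":-0.3,"tx":-0.12,"ty":0,"tz":0.03,"ax":0,"ay":0,"az":0},{"fingers":-0.3,"tx":-0.12,"ty":0,"tz":0.03,"ax":0,"ay":0,"az":0}])

```text
time_s: 22.45
tcp_pos: [0.5387, 0.1648, 0.3097]
ee_rot: [[0.013, -0.937, 0.348], [0.005, 0.349, 0.937], [-1.0, -0.01, 0.009]]
wrist_force: [0.1, -0.2, 0.9]
gripper_width: 0.647
```

Run:
```python
from h import *
s=r.sense();print(s['tcp_pos'],s['wrist_force'],s['time_s']);ims=[]
for n in ('side','scene'):
    a=viewer.capture(n);u=proj([.562,.0695,.16],a)[0];x,y=u.astype(int)
    ims.append(cv2.resize(a['image'][y-50:y+50,x-50:x+50],(400,400),interpolation=cv2.INTER_CUBIC))
save(np.hstack(ims),'p6.png')
```

```text
[0.53870027 0.16482926 0.30969878] [ 0.07028136 -0.19586379  0.92394005] 22.45
```

View pics/p6.png

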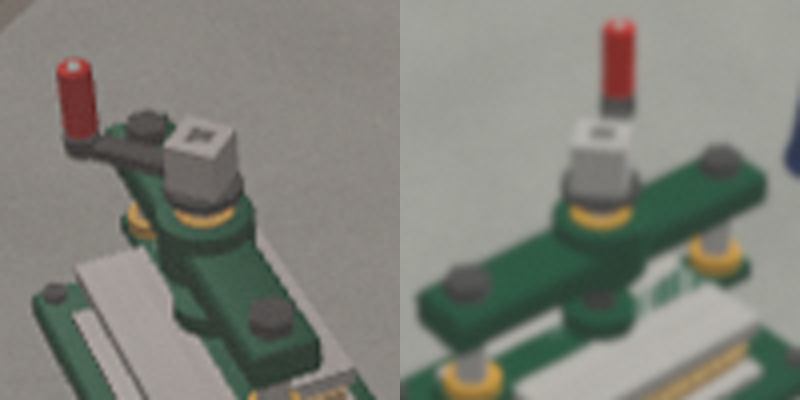

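The crank is upright and flush on the collar in both views (hub at 200,165 and 600,160), and the gripper is clear of it. I hand the job in.

```bash
python3 -c "
from h import *
print(job.finish_job())"
```

```text
the job is handed in; nothing more can be done
None
```

The larger grey crank is fully home on the press screw, the platen is wound down onto the boards, and the job was handed in at about 22.5 s. No verdict was given.

- **Fit:** I lowered the crank by its hub onto the square, and it touched the collar with about 9 N. The last side and scene views show it upright and flush on the collar, with the gripper clear.
- **Winding:** I wound it clockwise by the knob through most of a turn. The resistance rose to about 18 N at the knob.
- **First release:** I let go while the knob was still under a few newtons of load, and it sprang back about 4°. I then gripped it again, wound it to about 14 N, eased it back to zero force and released it.
- **Platen force:** I could not measure this directly. From the forces while loading and unloading I estimate roughly 90 N left on the boards, above the 30 N needed. That estimate ignores losses in the screw thread.
- **What disagreed:** Under load the crank turned further than the stated "steep" tightening suggests, so the exact screw angle is uncertain; I put it at about 7.1 rad.
- **Other things on the bench:** I handled nothing else and felt no unexpected contact. I did not measure the positions of the boards or bystanders again at the end.

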